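# Clamp a beeswax bar in the cutting box

### The job

Get the yellow beeswax bar ready for cutting: push it along the channel of the wooden cutting box with a fingertip until its end is fully home against the end stop, then spin the loose red wing screw down clockwise with repeated fingertip strokes on its wings until its pad holds the bar finger-tight. Do it all by pushing: do not pinch or lift the bar or the screw, do not force them, and leave the other things on the table where they are.

Things in the scene. Friction and masses are not known exactly. Their poses are not given: they have to be found in the camera images.
- cutter: The cutting box, fixed to the table: a light wooden base board 120 (x) x 290 (y) x 18 mm high. Origin at the centre of its underside on the table; y along the channel towards the end stop, z up. Its flat top (the bed) is 18 mm above the table and runs from y = -145 to +145 mm. The channel walls stand on it from y = -15 mm on; behind that the bed is open.
- stop_face (a point): Centre of the end stop's face that the bar comes up against: cutter x = 0, y = 120 mm, 38 mm above the table; axes as the cutter's. The stop is 20 mm thick, its top 60 mm above the table. The channel leading to it is 62 mm wide (cutter x = -31 to +31 mm) between walls 12 mm thick, from cutter y = -15 to +120 mm, tops 48 mm above the table.
- bridge_top (a point): Top of the steel bridge over the channel, on the screw axis: cutter x = 0, y = 72 mm, 90 mm above the table on a small round boss (r 11 mm). The bridge itself is 36 mm wide (y), reaches from cutter x = -49 to +49 mm, its top 84 mm above the table. Axes as the cutter's.
- bar: The loose yellow beeswax bar, 58 (x) x 150 (y) x 40 mm high, 0.33 kg, flat on the bed, front part in the channel, rear end sticking out, 23 to 60 mm short of the end stop at the start. Origin at the centre of its underside, y along it towards the stop. Home, its origin is at cutter y = 45 mm, its rear end at -30 mm. Slides with a push of about 2 N; more than 70 N of fingers on it would mark it.
- spindle: The screw's round black pressure pad (r 11 mm, does not rotate) with its shaft, on the screw axis. Origin at the centre of the pad's underside, z up; 65.5 mm above the table at screw reading 0, going down 5 mm per turn. The bar's top is 58 mm above the table. Pad and screw move up and down together.
- wing: The red wing head of the screw, above the bridge. Origin on the vertical screw axis, half-way up the wings: 118 mm above the table at screw reading 0, 110 mm when the pad meets the bar. Its x axis runs through its two opposite wings, each a flat upright disc 7 mm thick (y), 26 mm high, reaching to 36 mm from the axis; hub r 7 to 11 mm. Nothing near it stands higher. More than 70 N would force it.
- screw (a joint): Turn of the wing screw in rad; grows turning clockwise seen from above, which lowers pad and wings 5 mm per turn. 2.2 to 5.0 at the start; a push of about 2 N on a wing 25 mm from the axis turns it, and it stays where left. The pad meets the bar at about 9.4; from there it stiffens quickly; pushed to 4 N or more it is finger-tight, springing back a little when let go.
- knife: Knife lying beside the cutting box: dark wooden handle and broad steel blade, 240 mm long along its x (blade to +x), 16 mm high; origin under the middle, on the table. Leave alone.
- tin_a: Round aluminium balm tin with white top, diameter 64 mm, 22 mm high; origin at the centre of its underside. Leave alone.
- tin_b: Round aluminium balm tin with cream top, diameter 64 mm, 22 mm high; origin at the centre of its underside. Leave alone.
- jar: Amber jar with black lid, diameter 62 mm, 66 mm high; origin at the centre of its underside. Leave alone.
- offcut: Short brown-yellow wax block 55 x 75 x 34 mm; origin at the centre of its underside. Leave alone.
- oil_bottle: Bottle of yellow oil with white cap, diameter 72 mm, 200 mm high; origin at the centre of its underside. Leave alone.
- jug: Translucent white jug, diameter 104 mm, 135 mm high, handle on its +y side, reaching 89 mm from its axis, spout on its -y side; origin at the centre of its underside. Leave alone.
Mind the look-alikes: they are no part of the job. Leave any green or turquoise look-alike of the bar alone.

How it is judged:
By the outcome, as a careful person would: the job done as asked, in the order asked, and still so for the second after the job is handed in, with the robot touching nothing.
It also fails if it takes over 72 s, if anything falls off the work surface, if the arm or the gripper's body presses on something with over 40 N, if the wrist force passes 120 N, or if a joint passes its speed limit or range.

### The arm

A 6-joint arm with a two-finger parallel gripper is mounted at the origin on the work surface. World frame = base frame: x ahead of the robot, y to its left, z up, the work surface at z = 0. Lengths are in mm, angles in degrees, forces in N, time in s.
With the tool pointing down it reaches from about 425 to 925 mm from the base axis. Payload 12.5 kg.
Tool frame: the origin (TCP) lies between the finger pads; the fingertips stand 25 mm ahead of it and the grasp point (between the pads) lies 6 mm ahead of it; z points along the fingers, x is the direction in which the jaws open and shut, and the axes are right-handed (so a half turn about z gives the same grasp; the last joint's range is limited). The gripper opens to 85 mm and grips with 20 to 120 N. Pads are 22 mm wide; open, the fingers measure 114 mm over their backs; the gripper's body (76 mm by 85 mm) begins 54 mm behind the grasp point. The pads swing forward as they close: fully open they stand 13 mm farther back than shut.
Start: joints at [-76.639, 28.126, 89.318, -0, 62.55, -6.05], TCP at [207.745, -589.481, 218.227] pointing down, gripper open.
Joint ranges: [-177.58, 177.58], [-47.91, 125.51], [2.72, 160], [-65.01, 245.01], [3.68, 167.84], [-153.87, 153.87]. Speed limits (degrees/s): [127.2, 127.2, 159.86, 180, 180, 180].

### API

Orientations are given as a 3x3 rotation matrix whose columns are the frame's x, y, z axes.
In Python, from rig import r gives the robot as it stands.
- The arm moves only by the tool arm_command, never from a script. Its argument "series" is text: rows parted by semicolons, each of 4 numbers parted by spaces: the shift along the tool's x, y, z in mm, then the turn about the tool's z in degrees. A call has 1 to 10 rows; each row shifts and turns the commanded pose from where the row before left it, along the tool's axes as they then stand; what a row does not reach is not made up. A row lasts 1/8 s, in which the tool goes at most 62.5 mm and 10.7 degrees, less where a joint would pass 70% of its speed; a pose out of reach is approached as far as the arm can. A call with a gripper value outside its range is refused whole. "claw" is the closure, from 0 (fully open) to 1 (shut), set as the call begins (left out, the last holds). The fingers move at their own pace and stop on an object; the grip force is fixed at half the most. Time passes only in rows, so rows that do not move let the fingers close. It gives the time, the measured TCP pose, the force and the opening at its end, in the units of the state.
- r.get_state(): the state, without advancing time (a new reading comes with each control period).
- r.grab_frame(name): name is "scene" or "top" or "wrist"; returns the picture (420x560x3 uint8, blue, green, red); there is no depth.
- r.camera_info(name): a dict with "fx", "fy", "cx", "cy" (pixels), "dist_coeffs" ([k1, k2, p1, p2, k3] as OpenCV has them; the pictures are not rectified), "camera_from_world" (4x4, takes a point from world to camera coordinates); the wrist camera has in their place "hand_eye" (4x4, takes a point from camera to tool coordinates, whose origin is the TCP and whose axes are the tool frame's). Camera axes: x right, y up, looking along -z (the intrinsics and any distortion apply to the point x, -y, -z); pixel columns grow to the right and rows downward; lengths in mm; the calibration is good to about 2 mm. A picture is of the moment at which its call begins: read the wrist's pose just before it. camera_info takes no time and is no camera call.
- r.sign_off(): hands the job in, once; it reports no verdict.
The state is a dict: "time": time; "joints": joint angles; "qd": joint speeds; "joint_torque": joint torques, N m; "tcp_pos": TCP position; "orientation": TCP orientation; "ft_force": force on the tool from outside, world axes, zero at the start; "ft_torque": the same for the moment, N m; "gripper_width": finger opening in mm.
Only numpy, scipy, OpenCV 4.12 (cv2) and the standard library are available. Lean on these libraries where they do the work, as an engineer would, in place of code of your own. Each camera call takes 0.05 s, during which the arm holds its last target.

## Working session

There is one attempt and no reset: what is moved stays moved. The work goes in short steps, Python scripts to look and compute and a tool call to move; the robot and the scene stay as the last step left them, time stands still between calls to the robot, and variables do not carry over. Pictures are saved under pics/ and viewed, and the job is handed in when it is done.

Besides the shell and the picture viewer there is one more tool, called after "Call:" as name(argument=value, ...) on one line, values as JSON. arm_command: Moves the arm, as the interface text tells. Its arguments: {"type":"object","properties":{"series":{"type":"string"},"claw":{"type":"number"}},"required":["series"]}

```bash
mkdir -p pics; ls; python3 - <<'E'
from rig import r
import cv2
s=r.get_state()
print(s)
for n in("scene","top","wrist"):
    print(n,r.camera_info(n)); 
for n in("scene","top"):
    cv2.imwrite(f"pics/{n}0.png",r.grab_frame(n))
E
```

```text
pics
{'time': 0.0, 'joints': array([-7.66404653e+01,  2.81654508e+01,  8.93502401e+01,  7.92036728e-04,
        6.25487050e+01, -6.05044476e+00]), 'qd': array([ 0.04789519,  0.06260844,  0.01169025,  0.08013452,  0.02694833,
       -0.01599109]), 'joint_torque': array([-2.08019497e-03, -6.18447876e+01, -2.61588174e+01, -2.13812241e-04,
        4.02679943e-03,  2.47592129e-05]), 'tcp_pos': array([ 207.67267188, -589.23713007,  217.61292221]), 'orientation': array([[ 3.32319257e-01, -9.43166926e-01, -2.47758650e-04],
       [-9.43166298e-01, -3.32319323e-01,  1.09634025e-03],
       [-1.11636685e-03, -1.30657368e-04, -9.99999368e-01]]), 'ft_force': array([-0.08726959,  0.05996759, -0.07693971]), 'ft_torque': array([-0.03899828, -0.04239402, -0.05699154]), 'gripper_width': 85.4233835881078}
scene {'fx': 404.31218227404764, 'fy': 404.31218227404764, 'cx': 274.09057977487817, 'cy': 212.71903478674483, 'dist_coeffs': array([0.04220934, 0.        , 0.        , 0.        , 0.        ]), 'camera_from_world': array([[ 6.04318748e-01,  7.96692501e-01, -8.93915833e-03,
        -2.85949414e+02],

[... 658 characters left out ...]
2,  9.56884794e-03,  9.98192324e-01,
        -1.00829227e+03],
       [ 0.00000000e+00,  0.00000000e+00,  0.00000000e+00,
         1.00000000e+00]])}
wrist {'fx': 304.8539822130245, 'fy': 304.8539822130245, 'cx': 277.8861571949105, 'cy': 212.96826485006758, 'dist_coeffs': array([-0.03651589,  0.        ,  0.        ,  0.        ,  0.        ]), 'hand_eye': array([[ 9.99999249e-01, -6.01264997e-04, -1.06805782e-03,
        -6.54470667e-01],
       [-9.01248363e-04, -9.51292902e-01, -3.08287208e-01,
        -7.82947339e+01],
       [-8.30673514e-04,  3.08287939e-01, -9.51292729e-01,
        -1.55721608e+02],
       [ 0.00000000e+00,  0.00000000e+00,  0.00000000e+00,
         1.00000000e+00]])}
```

View pics/scene0.png

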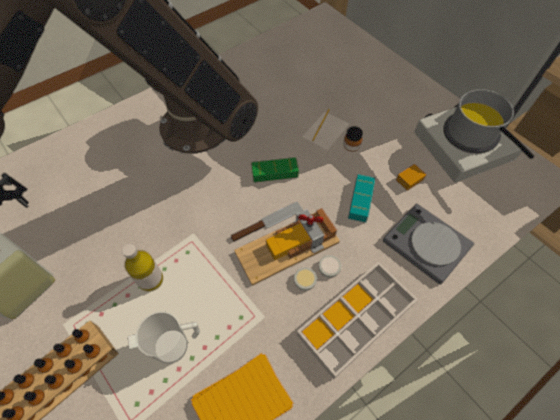

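View pics/top0.png

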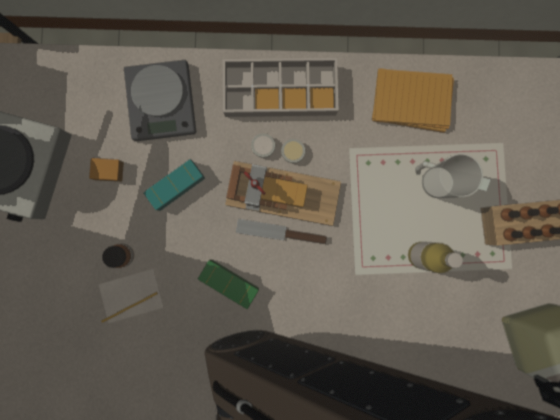

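```bash
cat > h.py <<'E'
import numpy as np, cv2
from rig import r
def cam(n,s=None):
    c=r.camera_info(n)
    K=np.array([[c['fx'],0,c['cx']],[0,c['fy'],c['cy']],[0,0,1]]);d=np.array(c['dist_coeffs'])
    if n=='wrist':
        T=np.eye(4);T[:3,:3]=s['orientation'];T[:3,3]=s['tcp_pos'];wc=T@c['hand_eye']
    else: wc=np.linalg.inv(c['camera_from_world'])
    return K,d,wc
def ray(n,px,s=None):
    K,d,wc=cam(n,s);u=cv2.undistortPoints(np.array(px,float).reshape(-1,1,2),K,d).reshape(-1,2)
    D=np.c_[u[:,0],-u[:,1],-np.ones(len(u))]@wc[:3,:3].T
    return wc[:3,3],D
def onz(n,px,z,s=None):
    o,D=ray(n,px,s);return o+D*((z-o[2])/D[:,2])[:,None]
def proj(n,P,s=None):
    K,d,wc=cam(n,s);p=(np.atleast_2d(P)-wc[:3,3])@wc[:3,:3]
    p=p*[1,-1,-1]
    return cv2.projectPoints(p,np.zeros(3),np.zeros(3),K,d)[0].reshape(-1,2)
E
python3 - <<'E'
import cv2
t=cv2.imread('pics/top0.png')[140:260,210:370]
cv2.imwrite('pics/topc.png',cv2.resize(t,None,fx=5,fy=5,interpolation=cv2.INTER_CUBIC))
t=cv2.imread('pics/scene0.png')[190:300,220:360]
cv2.imwrite('pics/scenec.png',cv2.resize(t,None,fx=5,fy=5,interpolation=cv2.INTER_CUBIC))
E
```

```text
(no output)
```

View pics/topc.png

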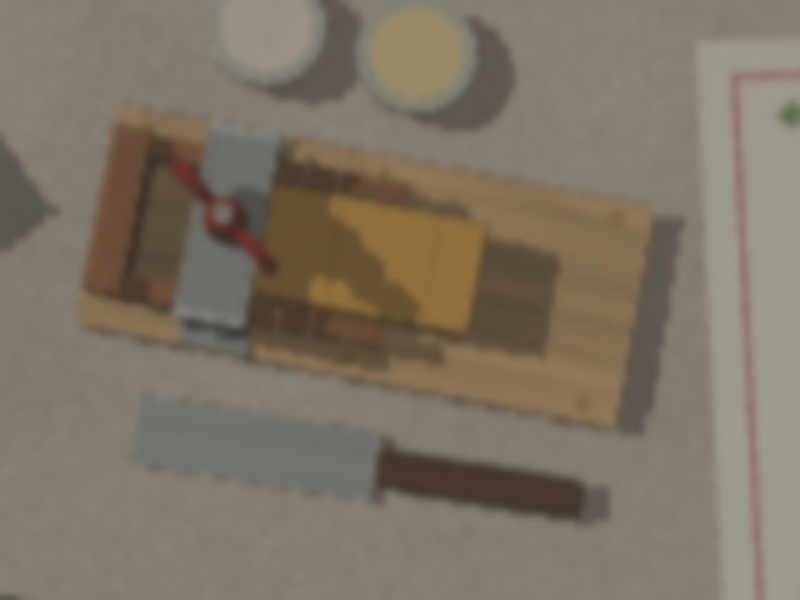

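View pics/scenec.png

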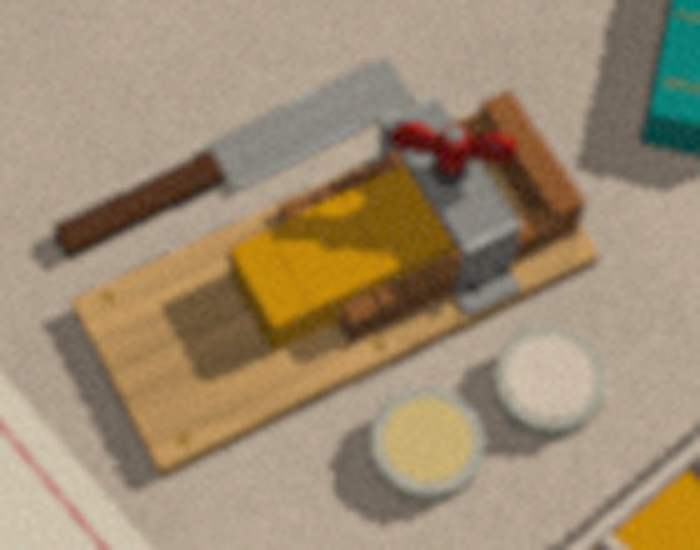

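```bash
cat >> h.py <<'E'
import json,os
def crop(c,f,off): return (np.array(c,float)+.5)/f-.5+np.array(off)
E
python3 - <<'E'
from h import *
c=crop([(118,103),(655,208),(615,427),(78,328)],5,(210,140))
A=onz('top',c,18);print(A.round(1))
c2=crop([(75,302),(165,470),(598,250)],5,(220,190))
B=onz('scene',c2,18);print('scene',B.round(1))
print(np.linalg.norm(A-np.roll(A,-1,0),axis=1), np.linalg.norm(B[0]-B[1]),np.linalg.norm(B[1]-B[2]))
for X in(A,):
    ctr=X.mean(0);print('c',ctr)
    y=(X[0]+X[3]-X[1]-X[2]);print('yaw y',np.degrees(np.arctan2(y[1],y[0])))
# bar rear top corners
R=onz('top',crop([(486,225),(466,333)],5,(210,140)),58);print('bar rear',R.round(1))
# hub
print(onz('top',crop([(224,215)],5,(210,140)),125))
print(onz('top',crop([(172,163),(274,268)],5,(210,140)),116))
o1,d1=ray('top',crop([(224,213)],5,(210,140)));o2,d2=ray('scene',crop([(455,135)],5,(220,190)))
M=np.c_[d1[0],-d2[0]];t=np.linalg.lstsq(M,o2-o1,rcond=None)[0];print(o1+d1[0]*t[0],o2+d2[0]*t[1])
E
```

```text
[[ 664.2   99.4   18. ]
 [ 615.3 -186.3   18. ]
 [ 498.9 -166.8   18. ]
 [ 544.3  116.8   18. ]]
scene [[ 500.5 -165.2   18. ]
 [ 616.4 -183.6   18. ]
 [ 660.4   99.5   18. ]]
[289.79863906 118.02471312 287.19012477 121.18222445] 117.2832782804451 286.4701977554812
c [580.67850558 -34.24075979  18.        ]
yaw y 80.60919875535828
bar rear [[599.  -93.6  58. ]
 [543.8 -84.5  58. ]]
[[592.1793967   36.10098261 125.        ]]
[[617.71333958  62.08307788 116.        ]
 [568.51834875  12.06156083 116.        ]]
[592.83125428  36.00651977 127.30878225] [593.02633341  36.28473254 127.34853491]
```

```bash
python3 - <<'E'
from h import *
print(onz('top',[(454,259)],200), onz('top',[(472,170)],135), onz('top',[(264,147),(293,152)],22))
E
```

```text
[[ 427.60340096 -402.31343843  200.        ]] [[ 633.5189214  -475.92519327  135.        ]] [[700.75540109  18.64651444  22.        ]
 [689.37340438 -58.37502322  22.        ]]
```

Call:
arm_command(series="0 0 -40 0; 0 0 -40 0; 0 0 -20 9.6; 0 0 0 9.6; 0 0 0 9.5; 0 0 0 0", claw=1)

```text
time: 0.85
tcp_pos: [207.7, -589.3, 317.9]
orientation: [[-0.16, -0.987, -0.0], [-0.987, 0.16, 0.001], [-0.001, 0.0, -1.0]]
ft_force: [-0.1, -0.4, 0.1]
gripper_width: -0.0
```

Look-alikes in the top image are the offcut (105,169), tray pieces (267–322,98), wax sheets (413,98), the green block (228,283) and the turquoise block (174,184). The real bar is the yellow one in the cutting box at (285,192), with the red wing at (255,183). The close crop already viewed confirms both.

Call:
arm_command(series="-50.9 -27.8 0 0; -50.9 -27.8 0 0; -50.9 -27.8 0 0; -50.9 -27.8 0 0; -50.9 -27.8 0 0; -50.9 -27.8 0 0; -50.9 -27.8 0 0; -50.9 -27.8 0 0; -50.9 -27.8 0 0; -50.9 -27.8 0 0")

```text
time: 2.1
tcp_pos: [565.2, -130.3, 318.1]
orientation: [[-0.157, -0.988, -0.0], [-0.988, 0.157, -0.0], [0.0, 0.0, -1.0]]
ft_force: [0.7, -0.1, -0.0]
gripper_width: -0.0
```

Call:
arm_command(series="0 0 0 0; 0 0 0 0")

```text
time: 2.35
tcp_pos: [564.0, -132.1, 317.9]
orientation: [[-0.158, -0.987, -0.001], [-0.987, 0.158, -0.0], [0.0, 0.001, -1.0]]
ft_force: [0.7, -0.0, 0.1]
gripper_width: -0.0
```

```bash
python3 - <<'E'
from h import *
s=r.get_state();print(s['tcp_pos'],s['orientation'])
im=r.grab_frame('wrist');cv2.imwrite('pics/w1.png',im)
import pickle;pickle.dump(s,open('s1.pkl','wb'))
E
```

```text
[ 564.02235463 -132.08229201  317.90497051] [[-1.58322588e-01 -9.87387231e-01 -6.44242036e-04]
 [-9.87387416e-01  1.58322697e-01 -1.21975765e-04]
 [ 2.22435449e-04  6.16804960e-04 -9.99999785e-01]]
```

View pics/w1.png

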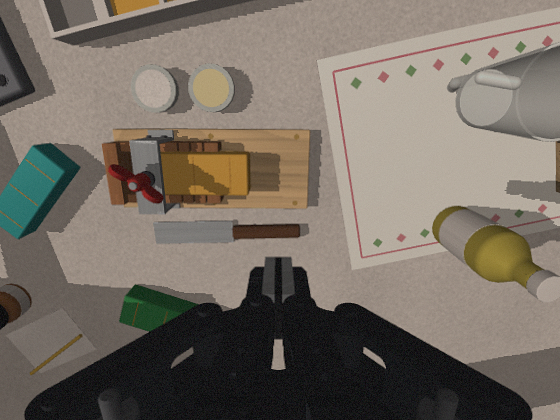

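```bash
python3 - <<'E'
from h import *
import pickle;s=pickle.load(open('s1.pkl','rb'))
im=cv2.imread('pics/w1.png')
c=cv2.resize(im[110:230,90:330],None,fx=3.33,fy=3.33,interpolation=cv2.INTER_CUBIC);cv2.imwrite('pics/w1c.png',c)
A=onz('wrist',[(309,129),(307,208)],18,s);print(A.round(1))
print(onz('wrist',[(249,152),(249,195)],58,s).round(1))
print(onz('wrist',[(133,185)],127,s).round(1),onz('wrist',[(110,171),(160,197)],115,s).round(1))
E
```

```text
[[ 614.3 -186.    18. ]
 [ 496.2 -167.7   18. ]]
[[599.6 -98.6  58. ]
 [540.8 -87.5  58. ]]
[[590.9  35.  127. ]] [[610.2  63.8 115. ]
 [569.4  12.7 115. ]]
```

View pics/w1c.png

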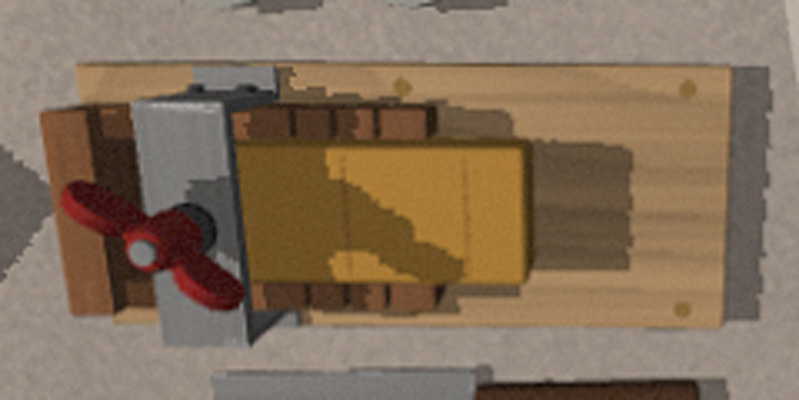

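Call:
arm_command(series="0 0 50 0; 0 0 50 0; 0 0 50 0; 0 0 50 0; 0 0 40 0; 0 0 23 0; 0 0 0 0")

```text
time: 3.28
tcp_pos: [563.1, -133.1, 54.1]
orientation: [[-0.162, -0.987, -0.003], [-0.987, 0.162, 0.001], [-0.0, 0.003, -1.0]]
ft_force: [-0.3, -0.1, 1.0]
gripper_width: 0.1
```

Call:
arm_command(series="-6 0 0 0; -6 0 0 0; -6 0 0 0; -4 0 0 0; -4 0 0 0; -2 0 0 0; 0 0 0 0")

```text
time: 4.15
tcp_pos: [568.8, -104.3, 55.2]
orientation: [[-0.161, -0.987, -0.0], [-0.987, 0.161, -0.0], [0.0, 0.0, -1.0]]
ft_force: [-0.3, 0.2, 0.1]
gripper_width: -0.4
```

Call:
arm_command(series="-3 0 0 0; -3 0 0 0; -3 0 0 0; -3 0 0 0; -3 0 0 0; -2 0 0 0")

```text
time: 4.9
tcp_pos: [571.5, -87.4, 55.2]
orientation: [[-0.161, -0.987, 0.0], [-0.987, 0.161, -0.0], [0.0, -0.0, -1.0]]
ft_force: [-0.4, -0.2, -0.1]
gripper_width: -0.1
```

Call:
arm_command(series="-2 0 0 0; -2 0 0 0")

```text
time: 5.15
tcp_pos: [572.2, -83.6, 55.2]
orientation: [[-0.161, -0.987, 0.0], [-0.987, 0.161, -0.0], [0.0, -0.0, -1.0]]
ft_force: [0.6, -0.3, 0.0]
gripper_width: 0.0
```

```bash
python3 - <<'E'
from h import *
s=r.get_state();print(s['tcp_pos'],s['ft_force'])
im=r.grab_frame('wrist');cv2.imwrite('pics/w2.png',im)
E
```

```text
[572.17478063 -83.5722971   55.18393875] [ 0.62042235 -0.30834011  0.00913599]
```

View pics/w2.png

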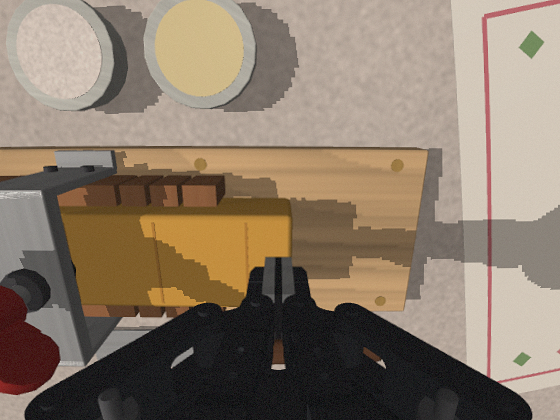

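Call:
arm_command(series="-2 0 0 0; -2 0 0 0; -2 0 0 0")

```text
time: 5.58
tcp_pos: [573.1, -77.6, 55.2]
orientation: [[-0.161, -0.987, -0.0], [-0.987, 0.161, -0.0], [0.0, 0.0, -1.0]]
ft_force: [1.3, 0.4, 0.7]
gripper_width: 0.2
```

Call:
arm_command(series="-2 0 0 0; -2 0 0 0; -2 0 0 0")

```text
time: 5.95
tcp_pos: [574.1, -71.7, 55.2]
orientation: [[-0.161, -0.987, 0.0], [-0.987, 0.161, -0.0], [0.0, -0.0, -1.0]]
ft_force: [-0.5, 0.1, 0.0]
gripper_width: -0.0
```

```bash
python3 - <<'E'
from h import *
im=r.grab_frame('wrist');cv2.imwrite('pics/w3.png',im)
E
```

```text
(no output)
```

View pics/w3.png

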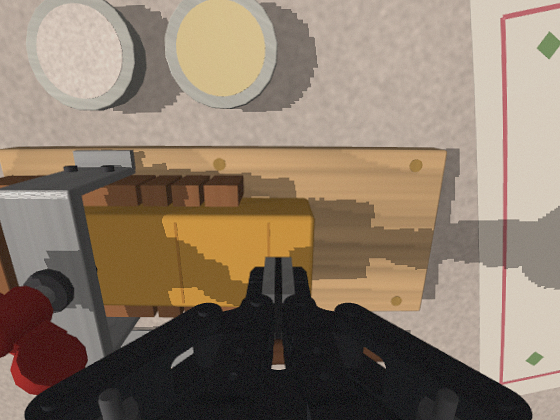

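```bash
python3 - <<'E'
from h import *
s=r.get_state();print(s['tcp_pos'],s['ft_force'],s['joints'])
R=s['orientation'];t=s['tcp_pos']
for p in [(0,0,0),(0,-11,25),(0,11,25),(-10,-11,25),(10,-11,25),(-14,-11,25)]: print(p,proj('wrist',t+R@np.array(p,float),s).round(0))
C=np.array([580.5,-33.5,0]);u=np.array([.1616,.987,0]);v=np.array([.987,-.1616,0])
for n,p in dict(wallend=(31,-15,48),wallend2=(-31,-15,48),rear1=(29,-58,58),rear2=(-29,-58,58),board=(60,-145,18)).items(): print(n,proj('wrist',C+u*p[1]+v*p[0]+[0,0,p[2]],s).round(0))
print('rear from px',[(np.dot(q-C,v).round(1),np.dot(q-C,u).round(1)) for q in onz('wrist',[(313,201),(311,300)],58,s)])
im=r.grab_frame('scene');cv2.imwrite('pics/s3.png',cv2.resize(im[190:300,200:360],None,fx=5,fy=5,interpolation=cv2.INTER_CUBIC))
im=r.grab_frame('top');cv2.imwrite('pics/t3.png',cv2.resize(im[140:260,210:370],None,fx=5,fy=5,interpolation=cv2.INTER_CUBIC))
E
```

```text
[574.13489374 -71.53084841  55.19143893] [-0.90944054  1.15515141 -0.00432958] [-1.36408557e+01  3.63933595e+01  1.04360589e+02 -4.05361784e-03
  3.92450710e+01  8.56440245e+01]
(0, 0, 0) [[278. 260.]]
(0, -11, 25) [[278. 226.]]
(0, 11, 25) [[278. 257.]]
(-10, -11, 25) [[262. 226.]]
(10, -11, 25) [[294. 226.]]
(-14, -11, 25) [[256. 226.]]
wallend [[236. 203.]]
wallend2 [[240. 299.]]
rear1 [[315. 212.]]
rear2 [[311. 306.]]
board [[447. 146.]]
rear from px [(np.float64(35.0), np.float64(-56.7)), (np.float64(-24.9), np.float64(-57.8))]
```

View pics/s3.png

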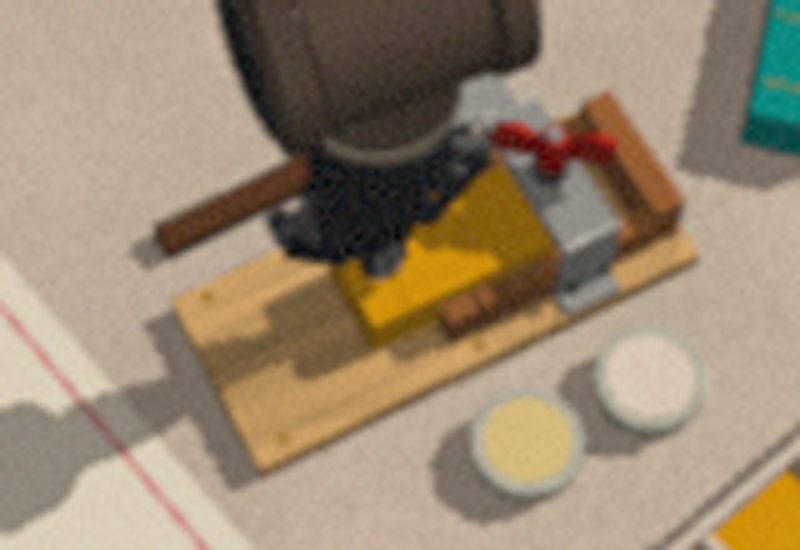

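View pics/t3.png

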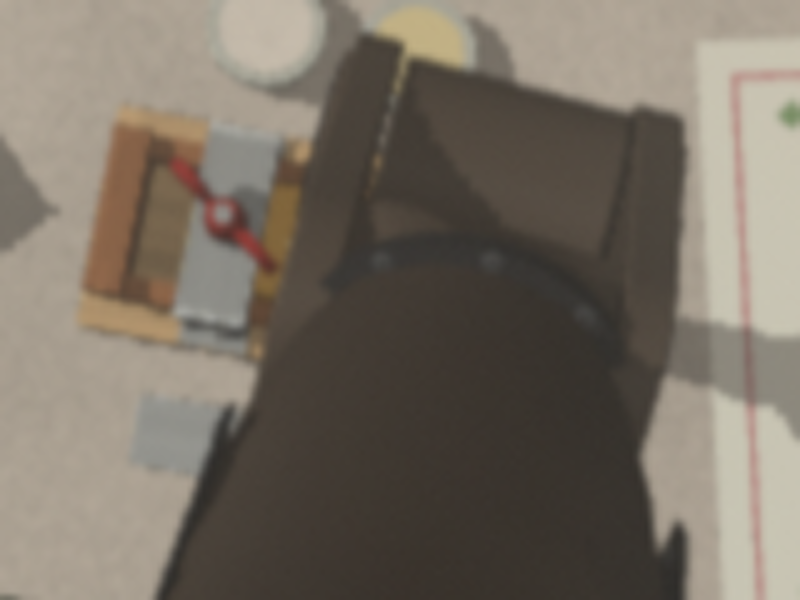

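```bash
python3 - <<'E'
from h import *
s=r.get_state()
R=s['orientation'];t=s['tcp_pos']
o1,d1=ray('wrist',[(280,257)],s);o2,d2=ray('scene',crop([(383,275)],5,(200,190)))
M=np.c_[d1[0],-d2[0]];k=np.linalg.lstsq(M,o2-o1,rcond=None)[0];a=o1+d1[0]*k[0];b=o2+d2[0]*k[1];print(a,b,R.T@(a-t),R.T@(b-t))
print(crop([(383,275)],5,(200,190)),[(z,proj('scene',t+R@np.array([0,-0,z])).round(1)) for z in (-10,0,10,25)])
im=cv2.imread('pics/w3.png');cv2.imwrite('pics/w3c.png',cv2.resize(im[190:330,200:370],None,fx=4,fy=4,interpolation=cv2.INTER_CUBIC))
E
```

```text
[582.20522459 -74.0306897   68.96105769] [580.81859105 -73.46113267  69.67483585] [  0.9661198   -8.35091129 -13.79388932] [  0.62763397  -6.89059141 -14.5076962 ]
[[276.2 244.6]] [(-10, array([[275.3, 243.3]])), (0, array([[275.3, 244.8]])), (10, array([[275.3, 246.4]])), (25, array([[275.3, 248.7]]))]
```

View pics/w3c.png

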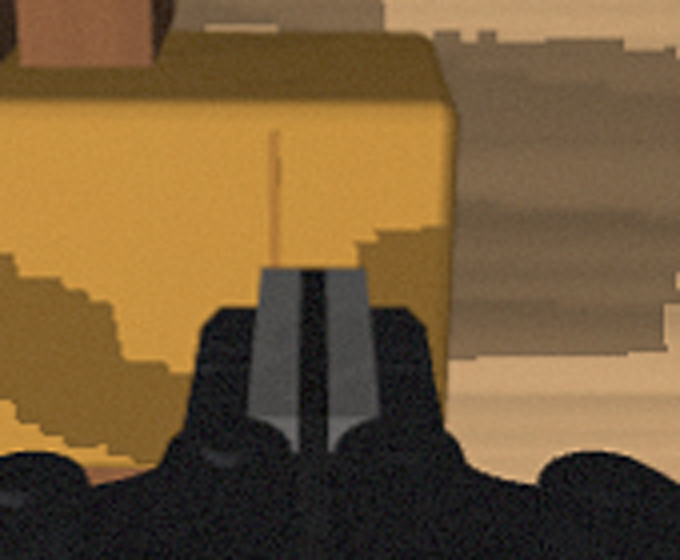

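The bar hasn't moved, and both views put the fingertip just above it. The tip seems to sit about 35 mm higher than I assumed, so I'll back off and lower gently while watching the force.

Call:
arm_command(series="10 0 0 0; 12 0 0 0; 12 0 0 0; 10 0 0 0; 0 0 0 0")

```text
time: 6.72
tcp_pos: [566.9, -116.2, 55.2]
orientation: [[-0.163, -0.987, -0.0], [-0.987, 0.163, -0.0], [0.0, -0.0, -1.0]]
ft_force: [-0.6, -1.1, 0.2]
gripper_width: 0.1
```

Call:
arm_command(series="0 0 3 0; 0 0 3 0; 0 0 0 0")

```text
time: 7.1
tcp_pos: [566.9, -114.9, 48.8]
orientation: [[-0.161, -0.987, -0.001], [-0.987, 0.161, 0.0], [-0.0, 0.001, -1.0]]
ft_force: [0.8, -0.3, -0.8]
gripper_width: -0.3
```

Call:
arm_command(series="0 0 3 0; 0 0 3 0; 0 0 0 0")

```text
time: 7.48
tcp_pos: [566.9, -115.2, 42.9]
orientation: [[-0.161, -0.987, -0.0], [-0.987, 0.161, 0.0], [0.0, 0.0, -1.0]]
ft_force: [0.4, -0.1, -1.4]
gripper_width: -0.0
```

```bash
python3 - <<'E'
from h import *
im=r.grab_frame('wrist');cv2.imwrite('pics/w4.png',im)
s=r.get_state();print(s['tcp_pos'],s['ft_force'])
im=r.grab_frame('scene');cv2.imwrite('pics/s4.png',cv2.resize(im[190:300,200:360],None,fx=5,fy=5,interpolation=cv2.INTER_CUBIC))
E
```

```text
[ 566.96873326 -115.2561007    43.05231651] [ 0.41858875 -0.21823799  0.69421209]
```

View pics/w4.png

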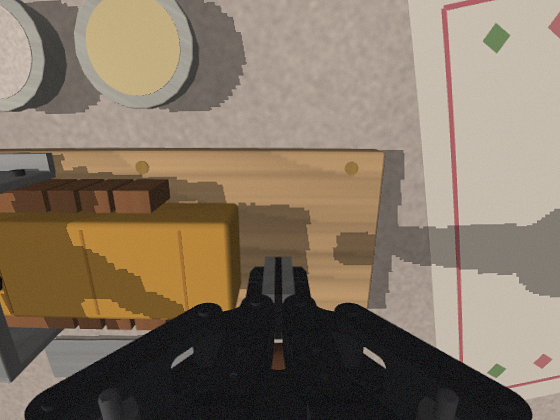

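View pics/s4.png

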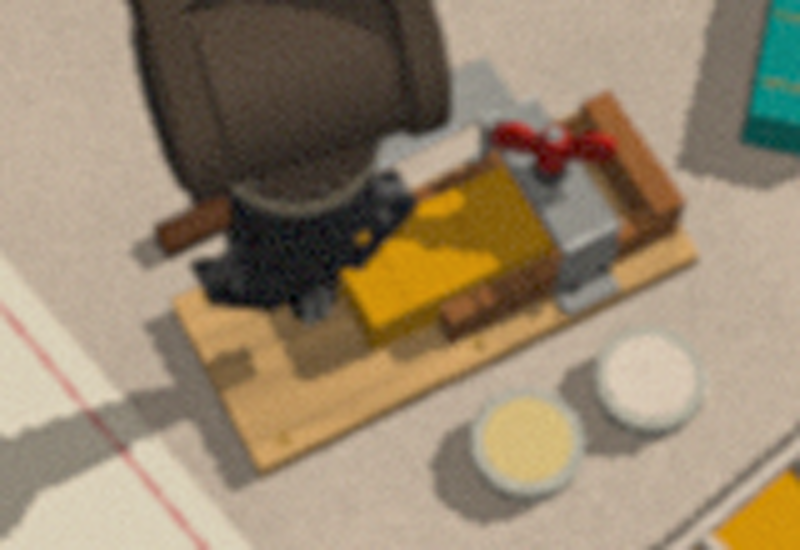

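Call:
arm_command(series="0 0 3 0; 0 0 3 0; 0 0 0 0")

```text
time: 7.95
tcp_pos: [566.9, -115.2, 36.9]
orientation: [[-0.161, -0.987, -0.0], [-0.987, 0.161, 0.0], [0.0, 0.0, -1.0]]
ft_force: [1.0, 0.1, 0.4]
gripper_width: 0.2
```

Call:
arm_command(series="0 0 3 0; 0 0 3 0; 0 0 0 0")

```text
time: 8.32
tcp_pos: [566.9, -115.2, 30.9]
orientation: [[-0.161, -0.987, -0.0], [-0.987, 0.161, 0.0], [0.0, 0.0, -1.0]]
ft_force: [0.1, 0.8, -0.7]
gripper_width: 0.2
```

```bash
python3 - <<'E'
from h import *
im=r.grab_frame('wrist');cv2.imwrite('pics/w5.png',im)
s=r.get_state();print(s['tcp_pos'],s['ft_force'])
im=r.grab_frame('scene');cv2.imwrite('pics/s5.png',cv2.resize(im[190:300,200:360],None,fx=5,fy=5,interpolation=cv2.INTER_CUBIC))
E
```

```text
[ 566.94226144 -115.25617261   31.03263413] [-0.61820924  0.22321851 -0.08777506]
```

View pics/s5.png

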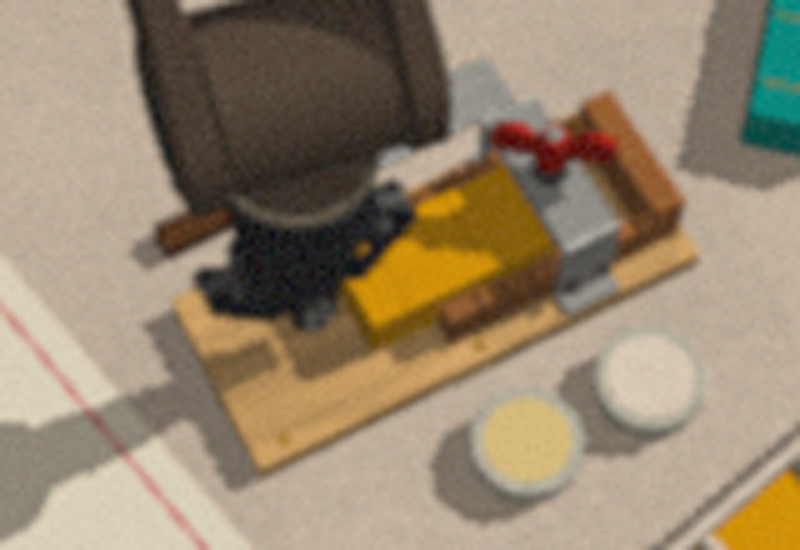

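View pics/w5.png

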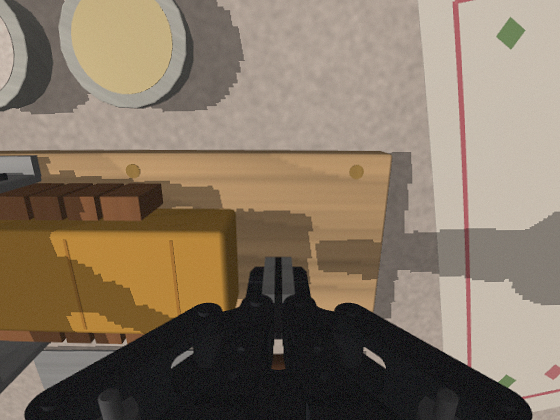

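Call:
arm_command(series="0 0 3 0; 0 0 3 0; -3 0 0 0; -3 0 0 0; -2 0 0 0; 0 0 0 0")

```text
time: 9.18
tcp_pos: [568.4, -107.2, 25.2]
orientation: [[-0.161, -0.987, 0.0], [-0.987, 0.161, -0.0], [0.0, -0.0, -1.0]]
ft_force: [-0.3, 0.7, -0.0]
gripper_width: -0.0
```

Call:
arm_command(series="-2 0 0 0; -2 0 0 0; -2 0 0 0")

```text
time: 9.55
tcp_pos: [569.3, -101.5, 25.2]
orientation: [[-0.162, -0.987, 0.0], [-0.987, 0.162, -0.0], [0.0, -0.0, -1.0]]
ft_force: [-0.5, -0.9, 0.0]
gripper_width: -0.2
```

Call:
arm_command(series="-2 0 0 0; -2 0 0 0; -2 0 0 0")

```text
time: 9.93
tcp_pos: [570.3, -95.4, 25.2]
orientation: [[-0.161, -0.987, 0.0], [-0.987, 0.161, -0.0], [0.0, -0.0, -1.0]]
ft_force: [-0.7, -1.7, -0.1]
gripper_width: -0.0
```

Call:
arm_command(series="-2 0 0 0; -2 0 0 0; -2 0 0 0")

```text
time: 10.3
tcp_pos: [571.2, -89.5, 25.2]
orientation: [[-0.161, -0.987, 0.0], [-0.987, 0.161, -0.0], [0.0, -0.0, -1.0]]
ft_force: [0.3, -2.7, 0.7]
gripper_width: -0.3
```

Call:
arm_command(series="-2 0 0 0; -2 0 0 0; -2 0 0 0; -2 0 0 0; -2 0 0 0; -2 0 0 0")

```text
time: 11.05
tcp_pos: [573.2, -77.7, 25.2]
orientation: [[-0.161, -0.987, 0.0], [-0.987, 0.161, -0.0], [0.0, -0.0, -1.0]]
ft_force: [-1.5, -9.0, 1.3]
gripper_width: 0.2
```

Call:
arm_command(series="-1 0 0 0; -1 0 0 0")

```text
time: 11.3
tcp_pos: [573.0, -77.4, 25.2]
orientation: [[-0.161, -0.987, -0.001], [-0.987, 0.161, -0.002], [0.002, 0.0, -1.0]]
ft_force: [-6.7, -22.3, 1.9]
gripper_width: -0.2
```

```bash
python3 - <<'E'
from h import *
s=r.get_state();print(s['tcp_pos'],s['ft_force'])
im=r.grab_frame('wrist');cv2.imwrite('pics/w6.png',im)
E
```

```text
[573.02040832 -77.35583344  25.19806898] [ -6.71165506 -22.34916783   1.90335758]
```

View pics/w6.png

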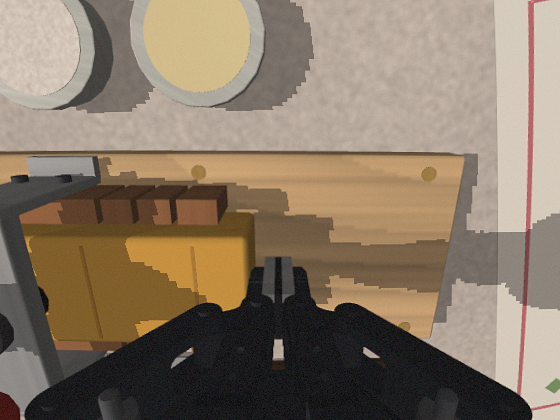

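Call:
arm_command(series="3 0 0 0; 8 0 0 0; 10 0 0 0; 10 0 0 0; 0 0 0 0")

```text
time: 11.98
tcp_pos: [568.3, -107.2, 25.2]
orientation: [[-0.163, -0.987, 0.0], [-0.987, 0.163, -0.0], [0.0, -0.0, -1.0]]
ft_force: [-0.1, 0.5, -0.7]
gripper_width: 0.1
```

```bash
python3 - <<'E'
from h import *
s=r.get_state();print(s['tcp_pos'],s['ft_force'])
im=r.grab_frame('wrist');cv2.imwrite('pics/w7.png',im)
im=r.grab_frame('top');cv2.imwrite('pics/t7.png',cv2.resize(im[140:260,210:370],None,fx=5,fy=5,interpolation=cv2.INTER_CUBIC))
import pickle;pickle.dump(s,open('s7.pkl','wb'))
E
```

```text
[ 568.34993172 -107.22291244   25.15492492] [-0.0549103   0.46304332 -0.73303243]
```

View pics/w7.png

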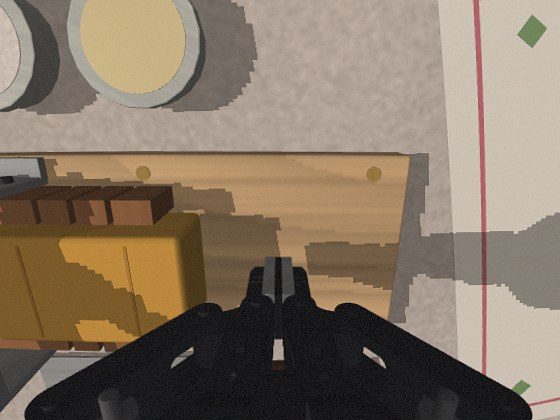

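Call:
arm_command(series="0 0 -60 0; 0 0 -60 0; 0 0 -60 0; 0 0 -50 0; 0 0 -50 0; 0 0 0 0")

```text
time: 12.82
tcp_pos: [569.4, -106.2, 309.0]
orientation: [[-0.161, -0.987, 0.007], [-0.987, 0.161, -0.002], [0.001, -0.007, -1.0]]
ft_force: [0.8, -0.2, -1.2]
gripper_width: 0.0
```

```bash
python3 - <<'E'
from h import *
s=r.get_state();print(s['tcp_pos'],s['ft_force'])
im=r.grab_frame('wrist');cv2.imwrite('pics/w8.png',cv2.resize(im[100:240,60:330],None,fx=2.9,fy=2.9,interpolation=cv2.INTER_CUBIC))
import pickle;pickle.dump(s,open('s8.pkl','wb'))
E
```

```text
[ 569.3780727  -106.24328703  309.03494455] [ 0.83349806 -0.15966436 -1.22340612]
```

View pics/w8.png

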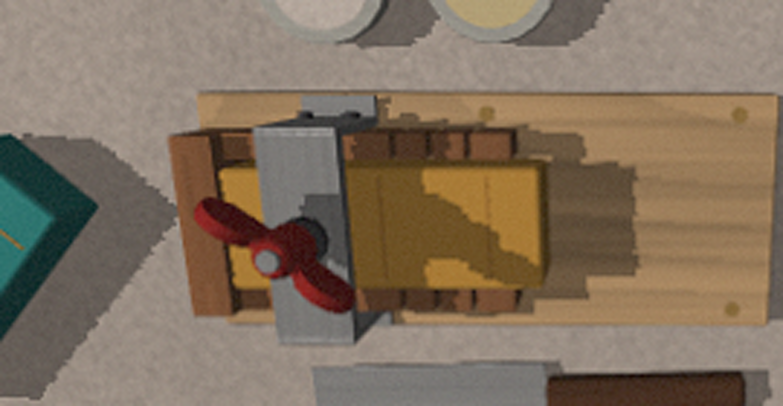

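```bash
python3 - <<'E'
from h import *
import pickle;s=pickle.load(open('s8.pkl','rb'))
C=np.array([580.5,-33.5,0]);u=np.array([.1616,.987,0]);v=np.array([.987,-.1616,0])
f=lambda c,z:[(np.dot(q-C,v).round(1),np.dot(q-C,u).round(1)) for q in onz('wrist',crop(c,2.9,(60,100)),z,s)]
print('rear',f([(545,164),(545,287)],58),'walls',f([(517,132),(518,292)],48),'board',f([(776,94),(770,323)],18),'stop',f([(214,133),(230,312)],60))
E
```

```text
rear [(np.float64(27.9), np.float64(-33.9)), (np.float64(-30.2), np.float64(-32.3))] walls [(np.float64(41.4), np.float64(-20.3)), (np.float64(-35.4), np.float64(-18.0))] board [(np.float64(57.3), np.float64(-144.4)), (np.float64(-60.4), np.float64(-147.0))] stop [(np.float64(42.5), np.float64(115.8)), (np.float64(-42.1), np.float64(119.7))]
```

Call:
arm_command(series="-40 -4 0 0; -40 -5 0 0; -38 -5 0 0; 0 0 50 0; 0 0 50 0; 0 0 0 0")

```text
time: 13.62
tcp_pos: [599.3, 8.3, 201.1]
orientation: [[-0.161, -0.987, -0.009], [-0.987, 0.161, 0.001], [0.001, 0.009, -1.0]]
ft_force: [0.1, 0.1, 0.7]
gripper_width: 0.1
```

```bash
python3 - <<'E'
from h import *
s=r.get_state();print(s['tcp_pos'],s['ft_force'])
im=r.grab_frame('wrist');cv2.imwrite('pics/w9.png',im)
import pickle;pickle.dump(s,open('s9.pkl','wb'))
R=s['orientation'];t=s['tcp_pos']
A=np.array([592.2,36.5,0]);print(proj('wrist',[A+[0,0,127],A+[0,0,90]],s))
E
```

```text
[599.29634624   8.25806787 201.11403201] [0.10357482 0.11938233 0.73231884]
[[244.72038939 230.13055198]
 [248.77834784 215.32387461]]
```

View pics/w9.png

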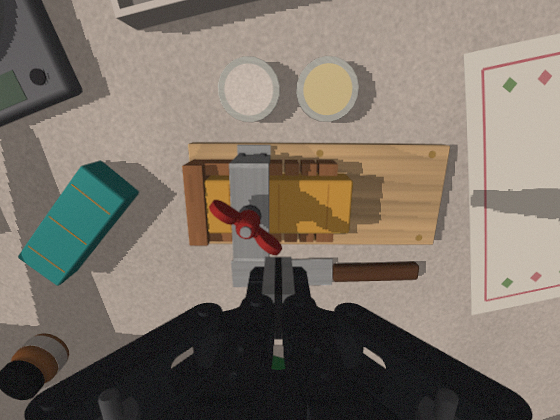

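Call:
arm_command(series="0 0 40 0; 0 0 37 0; 0 0 10 0; 0 0 10 0; 0 0 0 0")

```text
time: 14.3
tcp_pos: [601.8, 7.8, 109.0]
orientation: [[-0.161, -0.987, 0.001], [-0.987, 0.161, -0.0], [-0.0, -0.001, -1.0]]
ft_force: [-0.1, -0.4, 0.6]
gripper_width: 0.0
```

```bash
python3 - <<'E'
from h import *
s=r.get_state();print(s['tcp_pos'],s['ft_force'])
im=r.grab_frame('wrist');cv2.imwrite('pics/w10.png',im)
im=r.grab_frame('scene');cv2.imwrite('pics/s10.png',cv2.resize(im[170:290,220:380],None,fx=5,fy=5,interpolation=cv2.INTER_CUBIC))
E
```

```text
[601.76179391   7.77813934 108.99986188] [-0.08221783 -0.39126179  0.58827168]
```

View pics/w10.png

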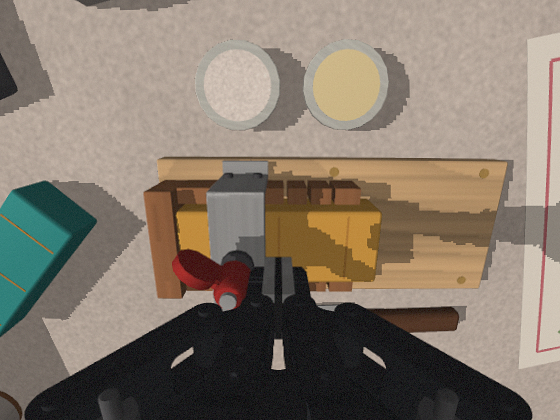

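View pics/s10.png

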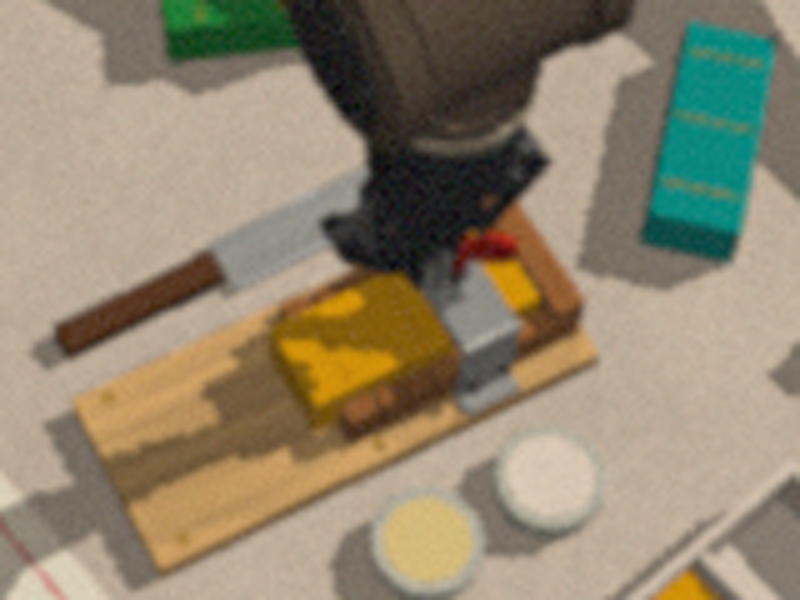

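```bash
python3 - <<'E'
import numpy as np
A=np.array([592.2,36.5]);X=np.array([-.161,-.987]);Y=np.array([-.987,.161])
P=lambda a:A+30*np.array([np.cos(np.radians(a)),np.sin(np.radians(a))])
prev=np.array([601.8,7.8]);row=[]
for k in range(1,55):
    a=288-10*k;d=P(a)-prev;x,y=round(d@X,1),round(d@Y,1);prev=prev+x*X+y*Y
    row.append(f"{x} {y} 0 0")
    if k%9==0: print(a,'; '.join(row));row=[]
E
```

```text
198 1.9 5.2 0 0; 1.1 5.1 0 0; 0.2 5.2 0 0; -0.7 5.2 0 0; -1.6 5.0 0 0; -2.4 4.6 0 0; -3.2 4.2 0 0; -3.9 3.5 0 0; -4.4 2.8 0 0
108 -4.9 1.9 0 0; -5.1 1.2 0 0; -5.2 0.2 0 0; -5.2 -0.7 0 0; -5.0 -1.6 0 0; -4.6 -2.5 0 0; -4.1 -3.2 0 0; -3.6 -3.8 0 0; -2.7 -4.5 0 0
18 -2.0 -4.8 0 0; -1.1 -5.1 0 0; -0.2 -5.2 0 0; 0.7 -5.2 0 0; 1.6 -5.0 0 0; 2.4 -4.6 0 0; 3.2 -4.2 0 0; 3.9 -3.5 0 0; 4.4 -2.8 0 0
-72 4.8 -2.0 0 0; 5.1 -1.1 0 0; 5.3 -0.2 0 0; 5.1 0.7 0 0; 5.0 1.6 0 0; 4.6 2.5 0 0; 4.2 3.2 0 0; 3.5 3.8 0 0; 2.8 4.5 0 0
-162 2.0 4.8 0 0; 1.1 5.1 0 0; 0.2 5.2 0 0; -0.7 5.2 0 0; -1.6 5.0 0 0; -2.4 4.6 0 0; -3.2 4.2 0 0; -3.9 3.5 0 0; -4.4 2.8 0 0
-252 -4.9 1.9 0 0; -5.1 1.2 0 0; -5.2 0.2 0 0; -5.2 -0.7 0 0; -5.0 -1.6 0 0; -4.6 -2.5 0 0; -4.1 -3.2 0 0; -3.6 -3.8 0 0; -2.7 -4.5 0 0
```

Call:
arm_command(series="0 0 5 0; 1.9 5.2 0 0; 1.1 5.1 0 0; 0.2 5.2 0 0; -0.7 5.2 0 0; -1.6 5.0 0 0; -2.4 4.6 0 0")

```text
time: 15.28
tcp_pos: [571.4, 14.3, 103.3]
orientation: [[-0.161, -0.987, 0.0], [-0.987, 0.161, -0.0], [0.0, -0.0, -1.0]]
ft_force: [2.3, -1.1, -0.0]
gripper_width: 0.0
```

Call:
arm_command(series="-3.2 4.2 0 0; -3.9 3.5 0 0; -4.4 2.8 0 0")

```text
time: 15.65
tcp_pos: [563.0, 27.5, 103.2]
orientation: [[-0.161, -0.987, -0.0], [-0.987, 0.161, -0.0], [0.0, 0.0, -1.0]]
ft_force: [2.1, -3.6, 1.2]
gripper_width: -0.1
```

```bash
python3 - <<'E'
from h import *
s=r.get_state();print(s['tcp_pos'],s['ft_force'])
im=r.grab_frame('wrist');cv2.imwrite('pics/w11.png',im)
E
```

```text
[562.97361747  27.51066189 103.16421721] [ 2.11213276 -3.55620753  1.16130583]
```

View pics/w11.png

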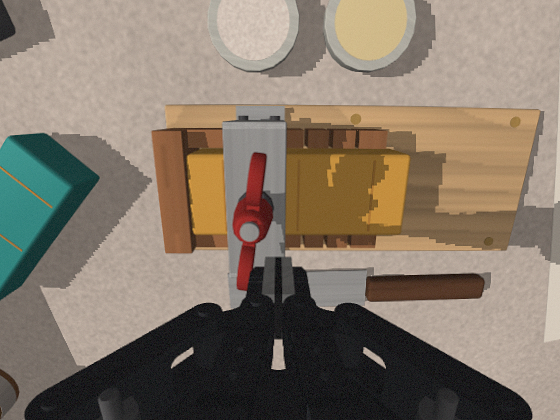

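Call:
arm_command(series="-4.9 1.9 0 0; -5.1 1.2 0 0; -5.2 0.2 0 0; -5.2 -0.7 0 0; -5.0 -1.6 0 0; -4.6 -2.5 0 0; -4.1 -3.2 0 0; -3.6 -3.8 0 0; -2.7 -4.5 0 0")

```text
time: 16.82
tcp_pos: [582.7, 65.2, 103.1]
orientation: [[-0.161, -0.987, -0.0], [-0.987, 0.161, 0.0], [0.0, 0.0, -1.0]]
ft_force: [-1.8, -1.2, 0.5]
gripper_width: 0.3
```

Call:
arm_command(series="-2.0 -4.8 0 0; -1.1 -5.1 0 0; -0.2 -5.2 0 0; 0.7 -5.2 0 0; 1.6 -5.0 0 0")

```text
time: 17.45
tcp_pos: [608.0, 61.8, 103.2]
orientation: [[-0.161, -0.987, 0.0], [-0.987, 0.161, 0.0], [-0.0, -0.0, -1.0]]
ft_force: [-1.3, 1.5, 0.3]
gripper_width: 0.2
```

Call:
arm_command(series="2.4 -4.6 0 0; 3.2 -4.2 0 0; 3.9 -3.5 0 0; 4.4 -2.8 0 0")

```text
time: 17.95
tcp_pos: [620.4, 45.5, 103.2]
orientation: [[-0.161, -0.987, 0.0], [-0.987, 0.161, 0.0], [-0.0, -0.0, -1.0]]
ft_force: [-0.7, 1.7, 1.7]
gripper_width: -0.1
```

```bash
python3 - <<'E'
from h import *
s=r.get_state();print(s['tcp_pos'],s['ft_force'])
im=r.grab_frame('wrist');cv2.imwrite('pics/w12.png',im)
E
```

```text
[620.43157664  45.47197416 103.17354083] [-0.65509947  1.65772934  1.71217519]
```

View pics/w12.png

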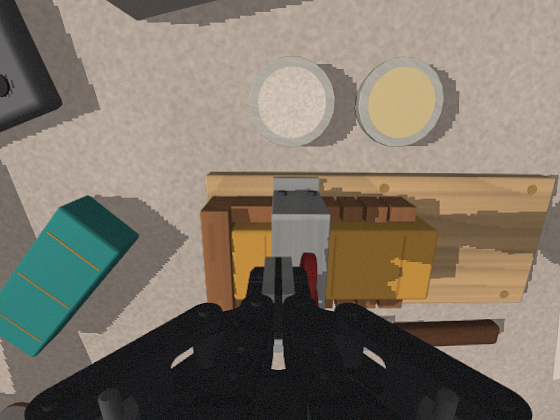

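Call:
arm_command(series="4.8 -2.0 0 0; 5.1 -1.1 0 0; 5.3 -0.2 0 0")

```text
time: 18.38
tcp_pos: [621.3, 29.8, 103.3]
orientation: [[-0.161, -0.987, 0.001], [-0.987, 0.161, -0.0], [0.0, -0.001, -1.0]]
ft_force: [-0.4, 2.7, 0.7]
gripper_width: -0.3
```

Call:
arm_command(series="5.1 0.7 0 0; 5.0 1.6 0 0; 4.6 2.5 0 0")

```text
time: 18.75
tcp_pos: [613.8, 16.1, 103.2]
orientation: [[-0.161, -0.987, 0.0], [-0.987, 0.161, -0.0], [0.0, -0.0, -1.0]]
ft_force: [1.1, 1.1, -0.6]
gripper_width: -0.3
```

Call:
arm_command(series="4.2 3.2 0 0; 3.5 3.8 0 0; 2.8 4.5 0 0")

```text
time: 19.12
tcp_pos: [600.7, 7.7, 103.2]
orientation: [[-0.161, -0.987, 0.0], [-0.987, 0.161, -0.0], [0.0, -0.0, -1.0]]
ft_force: [2.0, 1.8, -0.2]
gripper_width: -0.0
```

Call:
arm_command(series="2.0 4.8 0 0; 1.1 5.1 0 0")

```text
time: 19.38
tcp_pos: [590.5, 6.4, 103.3]
orientation: [[-0.161, -0.987, 0.0], [-0.987, 0.161, -0.0], [0.0, -0.001, -1.0]]
ft_force: [2.8, 0.5, -0.3]
gripper_width: 0.2
```

Call:
arm_command(series="0.2 5.2 0 0; -0.7 5.2 0 0")

```text
time: 19.62
tcp_pos: [580.2, 8.7, 103.2]
orientation: [[-0.161, -0.987, 0.0], [-0.987, 0.161, -0.0], [0.0, -0.0, -1.0]]
ft_force: [2.0, -0.8, 0.7]
gripper_width: 0.1
```

Call:
arm_command(series="-1.6 5.0 0 0; 0 0 0 0")

```text
time: 19.88
tcp_pos: [575.4, 11.3, 103.3]
orientation: [[-0.161, -0.987, -0.0], [-0.987, 0.161, -0.0], [0.0, 0.0, -1.0]]
ft_force: [0.4, -2.0, 0.3]
gripper_width: -0.1
```

Call:
arm_command(series="-2.4 4.6 0 0; 0 0 0 0")

```text
time: 20.12
tcp_pos: [571.5, 14.4, 103.5]
orientation: [[-0.161, -0.987, 0.0], [-0.987, 0.161, -0.0], [0.0, -0.0, -1.0]]
ft_force: [-0.1, -1.4, 4.3]
gripper_width: 0.0
```

```bash
python3 - <<'E'
from h import *
for i in range(2):
    s=r.get_state();print(s['tcp_pos'],s['ft_force'])
    im=r.grab_frame('wrist')
cv2.imwrite('pics/w13.png',im)
im=r.grab_frame('scene');cv2.imwrite('pics/s13.png',cv2.resize(im[170:290,220:380],None,fx=5,fy=5,interpolation=cv2.INTER_CUBIC))
E
```

```text
[571.45756885  14.42258559 103.46043531] [-0.06205137 -1.40513233  4.33206247]
[571.50023453  14.36239926 103.39412955] [-0.36830611  0.18896597  3.32003171]
```

View pics/w13.png

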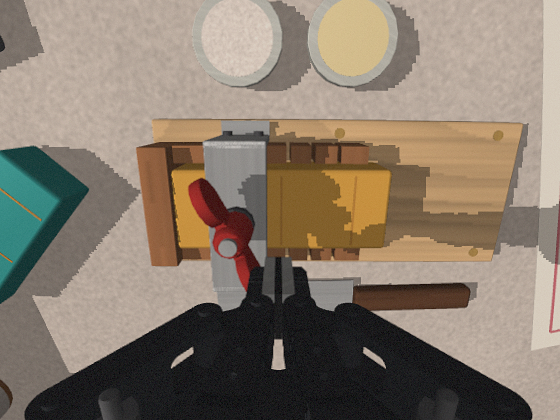

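View pics/s13.png

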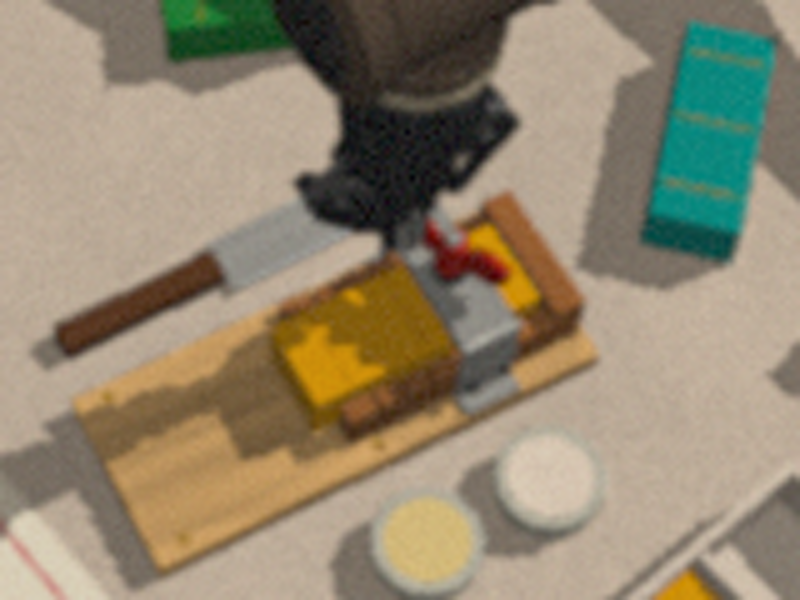

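Call:
arm_command(series="-0.8 1.1 0 0; 0 0 0 0")

```text
time: 20.52
tcp_pos: [571.0, 15.1, 103.4]
orientation: [[-0.161, -0.987, 0.001], [-0.987, 0.161, -0.0], [0.0, -0.001, -1.0]]
ft_force: [0.9, -1.7, 5.0]
gripper_width: 0.1
```

Call:
arm_command(series="-0.8 1.1 0 0; 0 0 0 0")

```text
time: 20.78
tcp_pos: [570.0, 16.1, 103.3]
orientation: [[-0.161, -0.987, 0.001], [-0.987, 0.161, -0.0], [0.0, -0.001, -1.0]]
ft_force: [2.8, -1.6, 5.8]
gripper_width: 0.0
```

Call:
arm_command(series="-0.8 1.1 0 0; 0 0 0 0")

```text
time: 21.02
tcp_pos: [568.9, 17.1, 103.3]
orientation: [[-0.161, -0.987, 0.0], [-0.987, 0.161, -0.0], [0.0, -0.001, -1.0]]
ft_force: [2.6, -1.5, 5.4]
gripper_width: -0.2
```

Call:
arm_command(series="2.4 -4.6 0 0; 1.6 -5.0 0 0; 0 0 0 0")

```text
time: 21.4
tcp_pos: [576.3, 11.6, 102.9]
orientation: [[-0.161, -0.987, -0.003], [-0.987, 0.161, 0.0], [0.001, 0.003, -1.0]]
ft_force: [-3.9, -2.2, 8.4]
gripper_width: 0.4
```

```bash
python3 - <<'E'
from h import *
s=r.get_state();print(s['tcp_pos'],s['ft_force'],s['ft_torque'])
im=r.grab_frame('wrist')
cv2.imwrite('pics/w14.png',im)
print(r.get_state()['ft_force'])
E
```

```text
[576.25782495  11.60246199 102.89145331] [-3.9247913  -2.18054605  8.41645608] [-0.17210728  0.80576812  0.12564012]
[-4.89253626 -2.45236198  7.10702288]
```

View pics/w14.png

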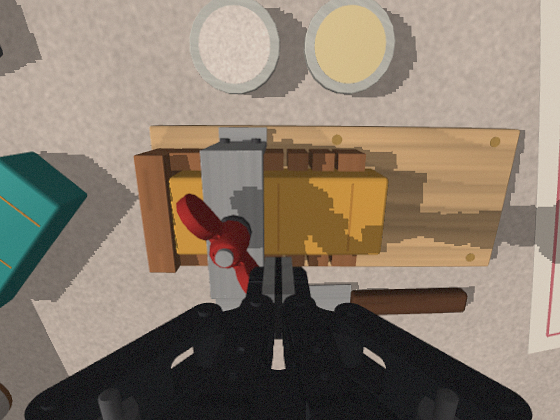

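The finger has slipped onto the wing's top as the wing sank: the wing turned back with it and Fz rose. The tip is higher than I thought, at about TCP+18. I'll lift off, move back behind the wing and go in deeper.

Call:
arm_command(series="0 0 -8 0; 0 0 -10 0; 1 -10 0 0; 0 -12 0 0; 0 0 0 0")

```text
time: 22.08
tcp_pos: [600.0, 6.8, 120.7]
orientation: [[-0.162, -0.987, 0.0], [-0.987, 0.162, -0.0], [0.0, -0.0, -1.0]]
ft_force: [-1.7, 0.4, 0.0]
gripper_width: -0.1
```

```bash
python3 - <<'E'
from h import *
s=r.get_state();print(s['tcp_pos'],s['ft_force'])
im=r.grab_frame('wrist')
cv2.imwrite('pics/w15.png',im)
im=r.grab_frame('top');cv2.imwrite('pics/t15.png',cv2.resize(im[140:260,210:370],None,fx=5,fy=5,interpolation=cv2.INTER_CUBIC))
E
```

```text
[600.03419017   6.83703991 120.71907704] [-1.67364667  0.36209625  0.00356385]
```

View pics/w15.png

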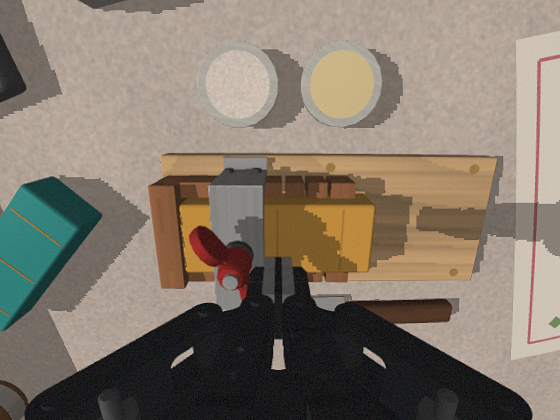

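View pics/t15.png

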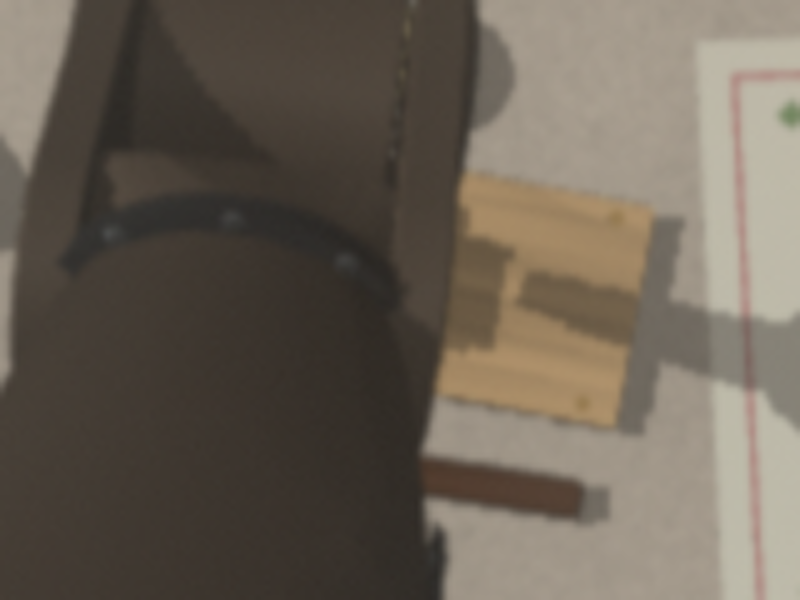

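Call:
arm_command(series="0 0 10 0; 0 0 10 0; 0 0 4 0; 0 0 4 0; 0 0 0 0")

```text
time: 22.8
tcp_pos: [599.1, 7.1, 92.9]
orientation: [[-0.161, -0.987, -0.0], [-0.987, 0.161, -0.0], [0.0, 0.0, -1.0]]
ft_force: [0.7, -1.7, -0.1]
gripper_width: 0.0
```

Call:
arm_command(series="1.1 5.1 0 0; 0.2 5.2 0 0; -0.7 5.2 0 0")

```text
time: 23.18
tcp_pos: [583.3, 9.0, 93.4]
orientation: [[-0.162, -0.987, 0.0], [-0.987, 0.162, -0.0], [0.0, -0.0, -1.0]]
ft_force: [0.4, 0.1, -0.5]
gripper_width: -0.2
```

Call:
arm_command(series="-1.6 5.0 0 0; 0 0 0 0")

```text
time: 23.42
tcp_pos: [579.0, 11.5, 93.4]
orientation: [[-0.161, -0.987, 0.001], [-0.987, 0.161, -0.0], [0.0, -0.001, -1.0]]
ft_force: [0.8, -0.5, 0.6]
gripper_width: -0.4
```

Call:
arm_command(series="-2.4 4.6 0 0; 0 0 0 0")

```text
time: 23.68
tcp_pos: [574.8, 14.6, 93.2]
orientation: [[-0.161, -0.987, -0.0], [-0.987, 0.161, -0.0], [0.0, 0.0, -1.0]]
ft_force: [1.1, -1.5, 0.8]
gripper_width: 0.3
```

Call:
arm_command(series="-3 4.2 0 0; 0 0 0 0")

```text
time: 23.92
tcp_pos: [570.9, 18.4, 93.1]
orientation: [[-0.161, -0.987, -0.001], [-0.987, 0.161, -0.0], [0.0, 0.001, -1.0]]
ft_force: [0.2, -1.4, 0.3]
gripper_width: -0.1
```

Call:
arm_command(series="-3.2 4 0 0; 0 0 0 0")

```text
time: 24.18
tcp_pos: [567.4, 22.2, 93.1]
orientation: [[-0.161, -0.987, -0.001], [-0.987, 0.161, 0.0], [0.0, 0.001, -1.0]]
ft_force: [-0.4, -0.3, 0.2]
gripper_width: 0.2
```

Call:
arm_command(series="-3.8 3.3 0 0; 0 0 0 0")

```text
time: 24.42
tcp_pos: [565.0, 26.4, 93.2]
orientation: [[-0.161, -0.987, -0.0], [-0.987, 0.161, -0.0], [0.0, 0.0, -1.0]]
ft_force: [-0.5, -2.3, -0.7]
gripper_width: 0.1
```

Call:
arm_command(series="-4.3 2.4 0 0; 0 0 0 0")

```text
time: 24.68
tcp_pos: [563.4, 31.1, 93.2]
orientation: [[-0.161, -0.987, -0.0], [-0.987, 0.161, -0.0], [0.0, 0.0, -1.0]]
ft_force: [-0.5, -3.0, 0.5]
gripper_width: -0.2
```

Call:
arm_command(series="-4.4 1.8 0 0; 0 0 0 0")

```text
time: 24.92
tcp_pos: [562.2, 35.7, 93.1]
orientation: [[-0.161, -0.987, -0.0], [-0.987, 0.161, -0.0], [0.0, 0.0, -1.0]]
ft_force: [0.6, -2.1, -0.9]
gripper_width: 0.3
```

Call:
arm_command(series="-4.6 1 0 0; 0 0 0 0")

```text
time: 25.18
tcp_pos: [562.1, 40.5, 93.1]
orientation: [[-0.161, -0.987, -0.0], [-0.987, 0.161, -0.0], [0.0, 0.0, -1.0]]
ft_force: [-0.4, -1.4, 0.0]
gripper_width: 0.1
```

```bash
python3 - <<'E'
from h import *
s=r.get_state();print(s['tcp_pos'],s['ft_force'])
im=r.grab_frame('wrist')
cv2.imwrite('pics/w16.png',im)
E
```

```text
[562.06750462  40.4801875   93.13814878] [-0.41896879 -1.44740874  0.032124  ]
```

View pics/w16.png

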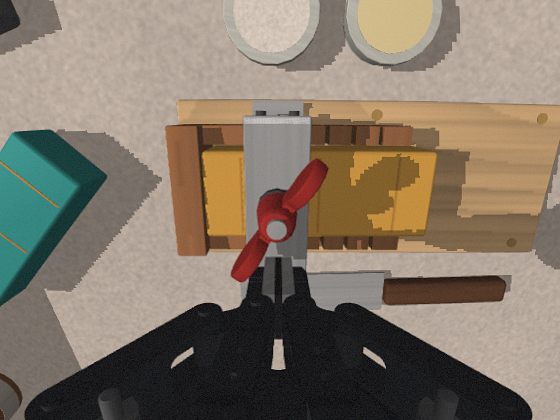

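```bash
python3 - <<'E'
from h import *
import pickle
A=np.array([592.2,36.5,0])
def hz(s,px):
    o,d=ray('wrist',[px],s);d=d[0]
    # closest point on vertical axis
    M=np.c_[d,[0,0,-1.]];k=np.linalg.lstsq(M,A-o,rcond=None)[0];return k[1],np.linalg.norm(o+d*k[0]-A-[0,0,k[1]])
s9=pickle.load(open('s9.pkl','rb'));s=r.get_state()
print(hz(s9,(246,233)),hz(s,(277,229)))
im=r.grab_frame('scene');cv2.imwrite('pics/s16.png',cv2.resize(im[170:290,240:380],None,fx=5.5,fy=5,interpolation=cv2.INTER_CUBIC))
a=cv2.imread('pics/w9.png')[180:270,190:310];b=cv2.imread('pics/w16.png')[140:300,200:360]
cv2.imwrite('pics/cmp.png',np.hstack([cv2.resize(a,(400,300),interpolation=2),cv2.resize(b,(400,300),interpolation=2)]))
E
```

```text
(np.float64(132.1202107886619), np.float64(1.5724548659360813)) (np.float64(124.19924617403359), np.float64(0.4383035890912166))
```

View pics/s16.png

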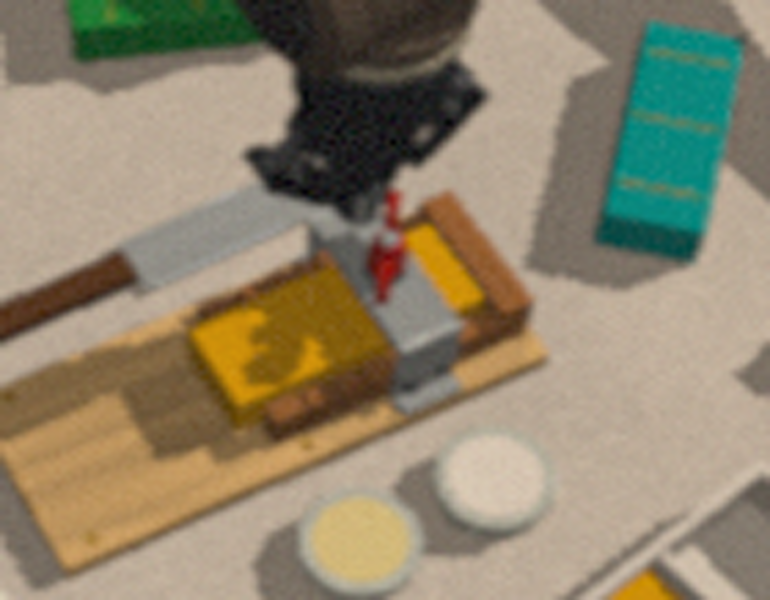

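View pics/cmp.png

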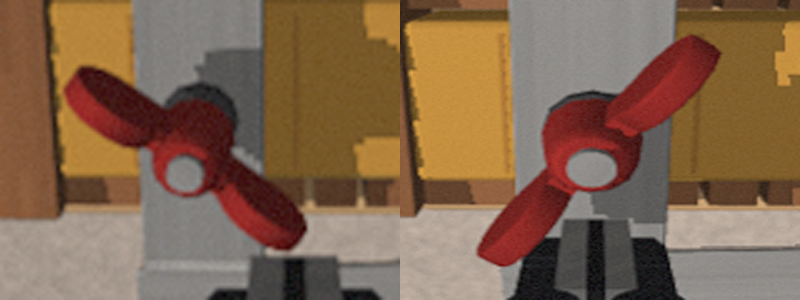

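```bash
python3 - <<'E'
from h import *
import pickle
def ang(s,p,q,z):
    P=onz('wrist',[p,q],z,s);d=P[0]-P[1];return np.degrees(np.arctan2(d[1],d[0])),np.linalg.norm(d[:2]),P.mean(0)
s9=pickle.load(open('s9.pkl','rb'));s=r.get_state()
print(ang(s9,(190+83*.3,180+95*.3),(190+288*.3,180+232*.3),115))
# w16 scale 0.4 x, .533 y
print(ang(s,(200+(95)*.4,140+248*.533),(200+(300)*.4,140+55*.533),111))
E
```

```text
(np.float64(44.476711827470965), np.float64(63.32406219561474), array([588.04799107,  37.17020303, 115.        ]))
(np.float64(133.86034706904286), np.float64(65.63826417207375), array([589.91307337,  36.5262217 , 111.        ]))
```

```bash
cat > circ.py <<'E'
import numpy as np,sys
from rig import r
t=r.get_state()['tcp_pos'][:2]
A=np.array([592.2,36.5]);X=np.array([-.161,-.987]);Y=np.array([-.987,.161])
P=lambda a:A+30*np.array([np.cos(np.radians(a)),np.sin(np.radians(a))])
a0=np.degrees(np.arctan2(*(t-A)[::-1]));print(a0);prev=t;step=float(sys.argv[1])
for k in range(1,int(sys.argv[2])+1):
    a=a0-step*k;d=P(a)-prev;x,y=round(d@X,1),round(d@Y,1);prev=prev+x*X+y*Y
    print(round(a),f"{x} {y} 0 0;",end=' \n'[k%3==0])
E
python3 circ.py 10 27
```

```text
172.68507725726775
163 -5.2 -0.6 0 0; 153 -5.1 -1.2 0 0; 143 -4.8 -2.1 0 0;
133 -4.4 -2.8 0 0; 123 -3.8 -3.6 0 0; 113 -3.2 -4.2 0 0;
103 -2.4 -4.6 0 0; 93 -1.5 -5.0 0 0; 83 -0.6 -5.2 0 0;
73 0.3 -5.2 0 0; 63 1.1 -5.1 0 0; 53 2.1 -4.8 0 0;
43 2.8 -4.4 0 0; 33 3.6 -3.8 0 0; 23 4.2 -3.2 0 0;
13 4.7 -2.4 0 0; 3 5.0 -1.5 0 0; -7 5.1 -0.6 0 0;
-17 5.3 0.3 0 0; -27 5.1 1.1 0 0; -37 4.8 2.1 0 0;
-47 4.4 2.8 0 0; -57 3.8 3.6 0 0; -67 3.1 4.2 0 0;
-77 2.4 4.7 0 0; -87 1.5 5.0 0 0; -97 0.6 5.1 0 0;
```

Call:
arm_command(series="-5.2 -0.6 0 0; 0 0 0 0")

```text
time: 25.52
tcp_pos: [563.7, 45.5, 93.1]
orientation: [[-0.161, -0.987, -0.0], [-0.987, 0.161, -0.0], [0.0, 0.0, -1.0]]
ft_force: [0.1, -2.7, 0.5]
gripper_width: -0.2
```

Call:
arm_command(series="-5.1 -1.2 0 0; 0 0 0 0")

```text
time: 25.78
tcp_pos: [565.7, 50.4, 93.1]
orientation: [[-0.161, -0.987, -0.0], [-0.987, 0.161, 0.0], [-0.0, 0.0, -1.0]]
ft_force: [-1.3, -2.1, -0.4]
gripper_width: -0.1
```

Call:
arm_command(series="-4.8 -2.1 0 0; 0 0 0 0")

```text
time: 26.02
tcp_pos: [568.5, 54.7, 93.1]
orientation: [[-0.161, -0.987, -0.0], [-0.987, 0.161, 0.0], [0.0, 0.0, -1.0]]
ft_force: [-1.7, -2.4, 0.0]
gripper_width: 0.0
```

Call:
arm_command(series="-4.4 -2.8 0 0; 0 0 0 0")

```text
time: 26.28
tcp_pos: [571.9, 58.5, 93.0]
orientation: [[-0.161, -0.987, -0.0], [-0.987, 0.161, 0.0], [0.0, 0.0, -1.0]]
ft_force: [-2.6, -1.7, 0.2]
gripper_width: 0.0
```

Call:
arm_command(series="-3.8 -3.6 0 0; 0 0 0 0")

```text
time: 26.52
tcp_pos: [576.0, 61.6, 93.0]
orientation: [[-0.161, -0.987, -0.0], [-0.987, 0.161, 0.0], [0.0, 0.0, -1.0]]
ft_force: [-2.3, -1.2, -1.2]
gripper_width: -0.0
```

Call:
arm_command(series="-3.2 -4.2 0 0; 0 0 0 0")

```text
time: 26.78
tcp_pos: [580.7, 64.1, 93.1]
orientation: [[-0.161, -0.987, -0.0], [-0.987, 0.161, 0.0], [-0.0, 0.0, -1.0]]
ft_force: [-3.6, -1.5, -1.2]
gripper_width: 0.1
```

Force is steady at about 2–3 N, which is thread friction, so the screw still turns freely. Continuing.

Call:
arm_command(series="-2.4 -4.6 0 0; 0 0 0 0")

```text
time: 27.02
tcp_pos: [585.1, 65.6, 93.1]
orientation: [[-0.161, -0.987, -0.001], [-0.987, 0.161, 0.0], [0.0, 0.001, -1.0]]
ft_force: [-5.3, -1.5, 1.3]
gripper_width: 0.2
```

Call:
arm_command(series="-1.5 -5.0 0 0; 0 0 0 0")

```text
time: 27.28
tcp_pos: [590.2, 66.4, 93.1]
orientation: [[-0.162, -0.987, -0.001], [-0.987, 0.162, 0.0], [0.0, 0.001, -1.0]]
ft_force: [-6.5, 0.0, 1.2]
gripper_width: 0.0
```

Call:
arm_command(series="-0.6 -5.2 0 0; 0 0 0 0")

```text
time: 27.52
tcp_pos: [595.3, 66.3, 93.0]
orientation: [[-0.162, -0.987, -0.002], [-0.987, 0.162, 0.0], [-0.0, 0.002, -1.0]]
ft_force: [-6.1, 0.6, 1.0]
gripper_width: -0.2
```

```bash
python3 - <<'E'
from h import *
s=r.get_state();print(s['tcp_pos'],s['ft_force'])
im=r.grab_frame('wrist')
cv2.imwrite('pics/w17.png',im)
E
```

```text
[595.32894161  66.26601794  93.03236373] [-6.0809373   0.58057099  0.99559594]
```

View pics/w17.png

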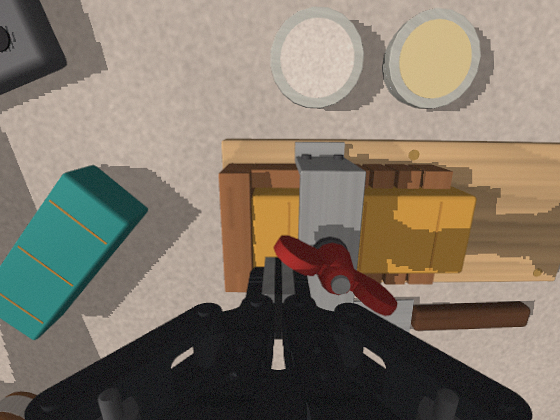

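Call:
arm_command(series="0.2 -3 0 0; 0 0 0 0")

```text
time: 27.82
tcp_pos: [597.7, 65.8, 92.9]
orientation: [[-0.162, -0.987, -0.003], [-0.987, 0.162, 0.001], [-0.0, 0.003, -1.0]]
ft_force: [-9.2, 1.5, 1.5]
gripper_width: 0.2
```

Call:
arm_command(series="0.4 -3 0 0; 0 0 0 0")

```text
time: 28.08
tcp_pos: [600.5, 65.1, 92.9]
orientation: [[-0.162, -0.987, -0.003], [-0.987, 0.162, 0.001], [-0.0, 0.003, -1.0]]
ft_force: [-9.1, 2.7, 1.8]
gripper_width: -0.2
```

Call:
arm_command(series="0.6 -3 0 0; 0 0 0 0")

```text
time: 28.32
tcp_pos: [603.4, 64.1, 92.8]
orientation: [[-0.162, -0.987, -0.003], [-0.987, 0.162, 0.001], [-0.001, 0.003, -1.0]]
ft_force: [-9.2, 4.7, 2.2]
gripper_width: -0.2
```

Call:
arm_command(series="0.9 -2.8 0 0; 0 0 0 0")

```text
time: 28.58
tcp_pos: [606.1, 62.9, 92.9]
orientation: [[-0.162, -0.987, -0.003], [-0.987, 0.162, 0.001], [-0.001, 0.003, -1.0]]
ft_force: [-7.6, 4.8, 1.0]
gripper_width: -0.3
```

Call:
arm_command(series="1.1 -2.6 0 0; 0 0 0 0")

```text
time: 28.82
tcp_pos: [608.7, 61.5, 93.0]
orientation: [[-0.162, -0.987, -0.002], [-0.987, 0.162, 0.001], [-0.001, 0.002, -1.0]]
ft_force: [-7.9, 5.4, 0.1]
gripper_width: -0.3
```

```bash
python3 - <<'E'
from h import *
s=r.get_state();print(s['tcp_pos'],s['ft_force'])
im=r.grab_frame('wrist')
cv2.imwrite('pics/w18.png',im)
im=r.grab_frame('scene');cv2.imwrite('pics/s18.png',cv2.resize(im[170:290,240:380],None,fx=5.5,fy=5,interpolation=cv2.INTER_CUBIC))
E
```

```text
[608.7312661   61.50836242  92.95005816] [-7.85083372  5.35243834  0.10381697]
```

View pics/w18.png

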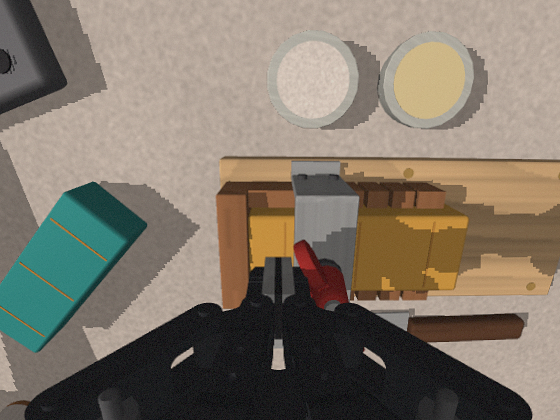

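View pics/s18.png

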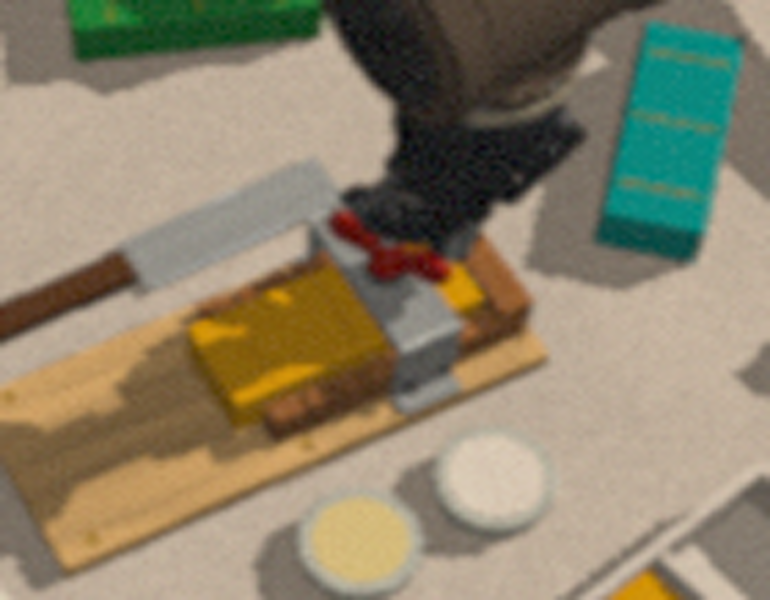

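Call:
arm_command(series="1.4 -2.5 0 0; 0 0 0 0")

```text
time: 29.18
tcp_pos: [611.2, 59.8, 93.0]
orientation: [[-0.162, -0.987, -0.002], [-0.987, 0.162, 0.001], [-0.001, 0.002, -1.0]]
ft_force: [-6.5, 5.3, -0.3]
gripper_width: -0.2
```

Call:
arm_command(series="1.6 -2.4 0 0; 0 0 0 0")

```text
time: 29.42
tcp_pos: [613.4, 57.9, 93.1]
orientation: [[-0.162, -0.987, -0.001], [-0.987, 0.162, 0.001], [-0.001, 0.002, -1.0]]
ft_force: [-5.3, 6.2, 0.4]
gripper_width: -0.0
```

Call:
arm_command(series="1.8 -2.2 0 0; 0 0 0 0")

```text
time: 29.68
tcp_pos: [615.5, 55.7, 93.2]
orientation: [[-0.162, -0.987, -0.001], [-0.987, 0.162, 0.002], [-0.001, 0.001, -1.0]]
ft_force: [-4.9, 6.9, 0.7]
gripper_width: 0.5
```

```bash
python3 - <<'E'
from h import *
s=r.get_state();print(s['tcp_pos'],s['ft_force'],s['ft_torque'])
im=r.grab_frame('wrist')
cv2.imwrite('pics/w19.png',im)
im=r.grab_frame('scene');cv2.imwrite('pics/s19.png',cv2.resize(im[170:290,240:380],None,fx=5.5,fy=5,interpolation=cv2.INTER_CUBIC))
E
```

```text
[615.49538036  55.74185872  93.159765  ] [-4.93218833  6.91310869  0.74131184] [ 1.08113576  0.88263218 -0.06037715]
```

View pics/w19.png

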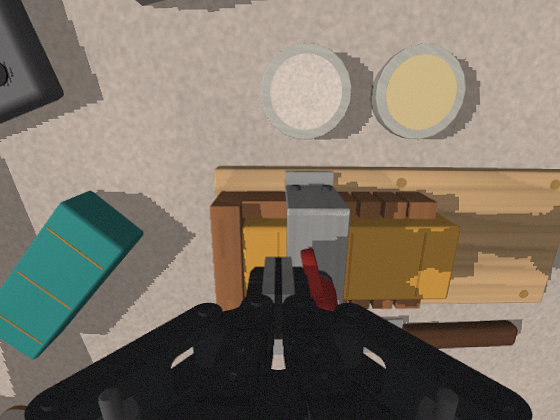

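View pics/s19.png

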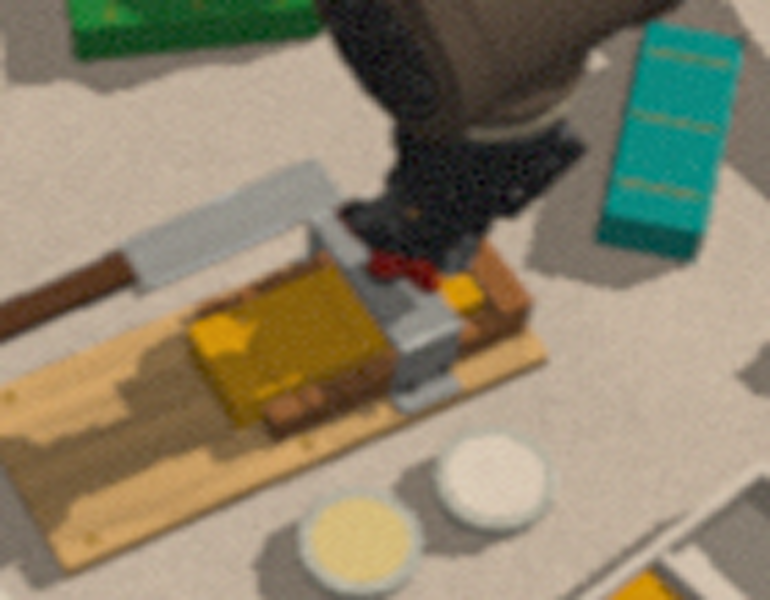

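```bash
python3 - <<'E'
from h import *
s=r.get_state();A=np.array([592.2,36.5])
def g(s,px,z):
    p=onz('wrist',[px],z,s)[0][:2]-A;return np.degrees(np.arctan2(p[1],p[0])).round(1),np.linalg.norm(p).round(1)
s2=dict(s);s2['tcp_pos']=np.array([608.73,61.51,92.95]);s3=dict(s);s3['tcp_pos']=np.array([595.33,66.27,93.03])
for z in(110,118): print(g(s3,(279,243),z),g(s2,(299,243),z),g(s,(307,252),z))
E
```

```text
(np.float64(52.4), np.float64(33.4)) (np.float64(20.4), np.float64(34.4)) (np.float64(5.1), np.float64(33.6))
(np.float64(47.4), np.float64(35.3)) (np.float64(18.6), np.float64(37.8)) (np.float64(4.9), np.float64(37.4))
```

```bash
python3 circ.py 6 24
```

```text
39.645856309120155
34 2.4 -2.1 0 0; 28 2.4 -2.0 0 0; 22 2.6 -1.8 0 0;
16 2.8 -1.4 0 0; 10 2.9 -1.2 0 0; 4 3.0 -0.9 0 0;
-2 3.1 -0.5 0 0; -8 3.1 -0.2 0 0; -14 3.2 0.1 0 0;
-20 3.1 0.4 0 0; -26 3.0 0.8 0 0; -32 3.0 1.1 0 0;
-38 2.8 1.4 0 0; -44 2.6 1.6 0 0; -50 2.5 2.0 0 0;
-56 2.3 2.2 0 0; -62 2.0 2.4 0 0; -68 1.7 2.6 0 0;
-74 1.5 2.7 0 0; -80 1.2 3.0 0 0; -86 0.8 3.0 0 0;
-92 0.6 3.1 0 0; -98 0.2 3.1 0 0; -104 -0.1 3.1 0 0;
```

Call:
arm_command(series="2.4 -2.1 0 0; 0 0 0 0")

```text
time: 30.02
tcp_pos: [617.3, 53.1, 93.2]
orientation: [[-0.162, -0.987, -0.0], [-0.987, 0.162, 0.002], [-0.001, 0.001, -1.0]]
ft_force: [-4.8, 7.4, 0.5]
gripper_width: 0.0
```

Call:
arm_command(series="2.4 -2 0 0; 0 0 0 0")

```text
time: 30.28
tcp_pos: [619.1, 50.4, 93.2]
orientation: [[-0.162, -0.987, -0.0], [-0.987, 0.162, 0.002], [-0.002, 0.0, -1.0]]
ft_force: [-4.1, 7.4, -0.3]
gripper_width: 0.4
```

Call:
arm_command(series="2.6 -1.8 0 0; 0 0 0 0")

```text
time: 30.52
tcp_pos: [619.4, 49.2, 93.0]
orientation: [[-0.162, -0.987, -0.002], [-0.987, 0.162, 0.004], [-0.003, 0.003, -1.0]]
ft_force: [-7.3, 18.7, 1.2]
gripper_width: 0.1
```

Call:
arm_command(series="2.8 -1.4 0 0; 0 0 0 0")

```text
time: 30.78
tcp_pos: [619.6, 48.1, 92.9]
orientation: [[-0.162, -0.987, -0.004], [-0.987, 0.162, 0.006], [-0.005, 0.005, -1.0]]
ft_force: [-10.0, 30.4, 2.8]
gripper_width: -0.0
```

Call:
arm_command(series="-2.8 1.4 0 0; -2.6 1.8 0 0; -2.4 2 0 0; -3 3 0 0; -3 4 0 0; 0 0 0 0")

```text
time: 31.52
tcp_pos: [612.6, 60.0, 93.7]
orientation: [[-0.161, -0.987, 0.003], [-0.987, 0.161, 0.001], [-0.001, -0.003, -1.0]]
ft_force: [0.6, 7.3, -0.4]
gripper_width: 0.1
```

Call:
arm_command(series="0 0 -40 0; 0 0 -50 0; 0 0 -50 0; 40 -30 0 0; 40 -30 0 0; 40 0 0 0; 0 0 0 0")

```text
time: 32.4
tcp_pos: [651.8, -71.7, 233.2]
orientation: [[-0.165, -0.986, 0.001], [-0.986, 0.165, -0.0], [0.0, -0.001, -1.0]]
ft_force: [-0.2, 0.5, 0.6]
gripper_width: -0.2
```

```bash
python3 - <<'E'
from h import *
s=r.get_state();print(s['tcp_pos'],s['ft_force'])
im=r.grab_frame('wrist')
cv2.imwrite('pics/w20.png',im)
im=r.grab_frame('scene');cv2.imwrite('pics/s20.png',cv2.resize(im[170:290,240:380],None,fx=5.5,fy=5,interpolation=cv2.INTER_CUBIC))
E
```

```text
[651.81355683 -71.74852906 233.23264164] [-0.2179475   0.46473832  0.64233572]
```

View pics/w20.png

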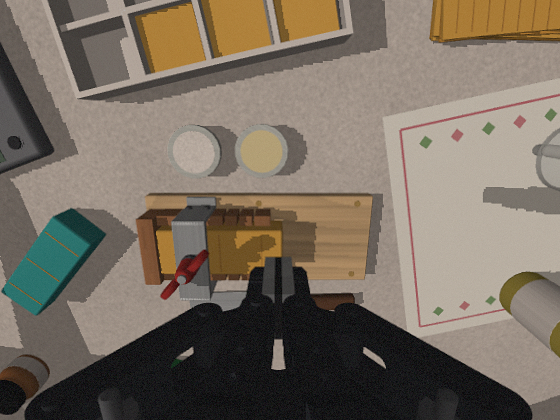

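View pics/s20.png

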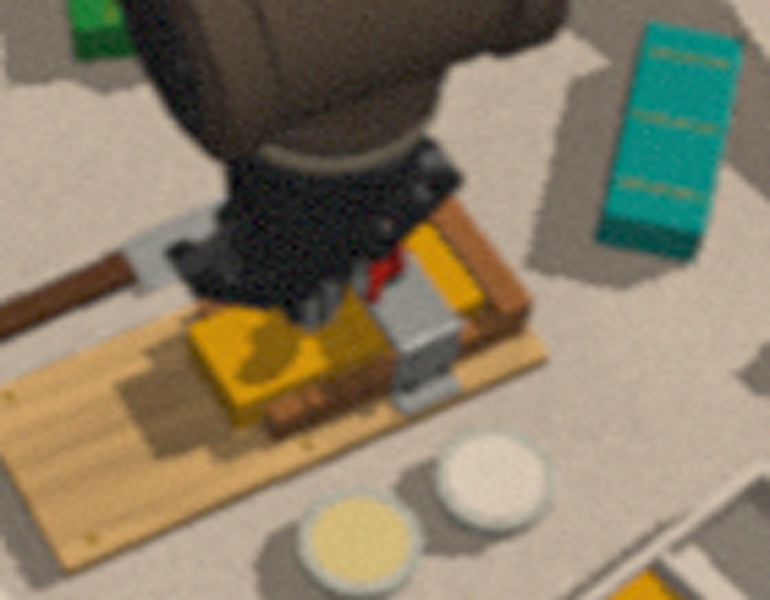

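```bash
python3 - <<'E'
from h import *
im=cv2.imread('pics/w20.png');cv2.imwrite('pics/w20c.png',cv2.resize(im[180:320,120:300],None,fx=4.2,fy=4.2,interpolation=2))
s=r.get_state()
P=onz('wrist',[(163,297),(205,252)],111,s);d=P[1]-P[0];print(np.degrees(np.arctan2(d[1],d[0])),np.linalg.norm(d),P.mean(0))
E
```

```text
-52.18928832114117 71.75551783033336 [589.4458496   39.73810505 111.        ]
```

View pics/w20c.png

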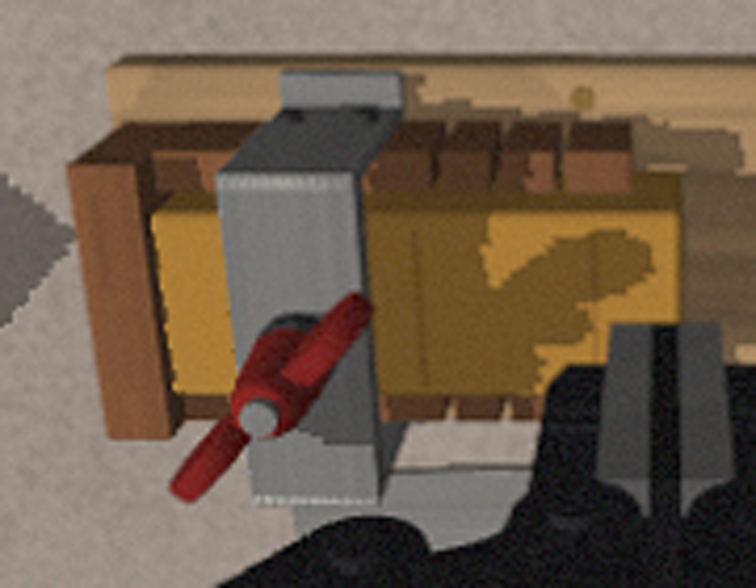

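```bash
python3 - <<'E'
from h import *
A=np.array([592.2,36.5,0])
def hz(n,s,px):
    o,d=ray(n,[px],s);d=d[0]
    M=np.c_[d,[0,0,-1.]];k=np.linalg.lstsq(M,A-o,rcond=None)[0];return k[1].round(1),np.linalg.norm(o+d*k[0]-A-[0,0,k[1]]).round(1)
s=r.get_state()
print(hz('wrist',s,(181.6,279.4)))
# reference: bridge top corners crop (218,178),(357,178),(380,503),(258,500)
C=np.array([580.5,-33.5,0]);u=np.array([.1616,.987,0]);v=np.array([.987,-.1616,0])
for c in [(218,178),(355,178),(380,500),(255,500)]:
    q=onz('wrist',crop([c],4.2,(120,180)),84,s)[0]-C;print(q@v,q@u)
for n in('top',):
    im=r.grab_frame(n);cv2.imwrite('pics/t20.png',cv2.resize(im[140:260,210:370],None,fx=5,fy=5,interpolation=2))
E
```

```text
(np.float64(125.1), np.float64(0.0))
45.59133727849829 89.64319160203829
45.60740748233576 54.67350807442092
-48.97685389567668 54.99098593234876
-49.18646187388174 89.82744649003135
```

View pics/t20.png

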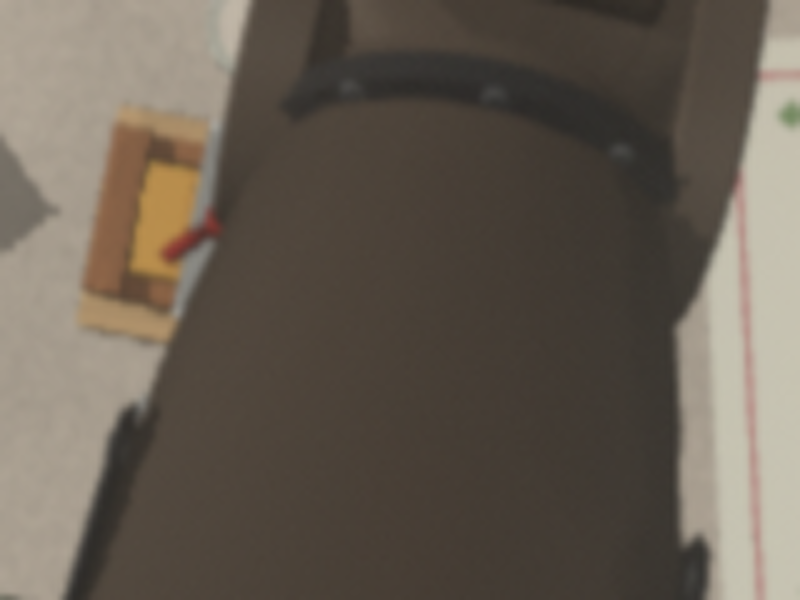

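Call:
arm_command(series="-35 15 0 0; -35 15 0 0; -34 16 0 0; 0 0 50 0; 0 0 50 0; 0 0 20 0; 0 0 10 0; 0 0 6 0; 0 0 0 0")

```text
time: 33.67
tcp_pos: [623.3, 41.2, 97.7]
orientation: [[-0.161, -0.987, 0.001], [-0.987, 0.161, -0.0], [-0.0, -0.001, -1.0]]
ft_force: [-0.3, -0.3, 1.1]
gripper_width: -0.4
```

```bash
python3 - <<'E'
from h import *
s=r.get_state();print(s['tcp_pos'],s['ft_force'])
im=r.grab_frame('wrist');cv2.imwrite('pics/w21.png',im)
im=r.grab_frame('scene');cv2.imwrite('pics/s21.png',cv2.resize(im[170:290,240:380],None,fx=5.5,fy=5,interpolation=cv2.INTER_CUBIC))
E
```

```text
[623.27369426  41.21394621  97.67856075] [-0.29618946 -0.26253308  1.05149108]
```

View pics/w21.png

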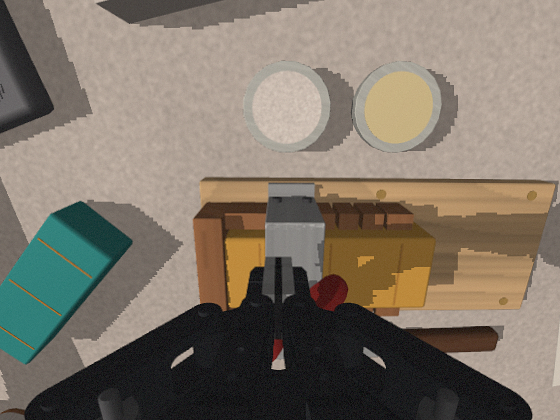

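View pics/s21.png

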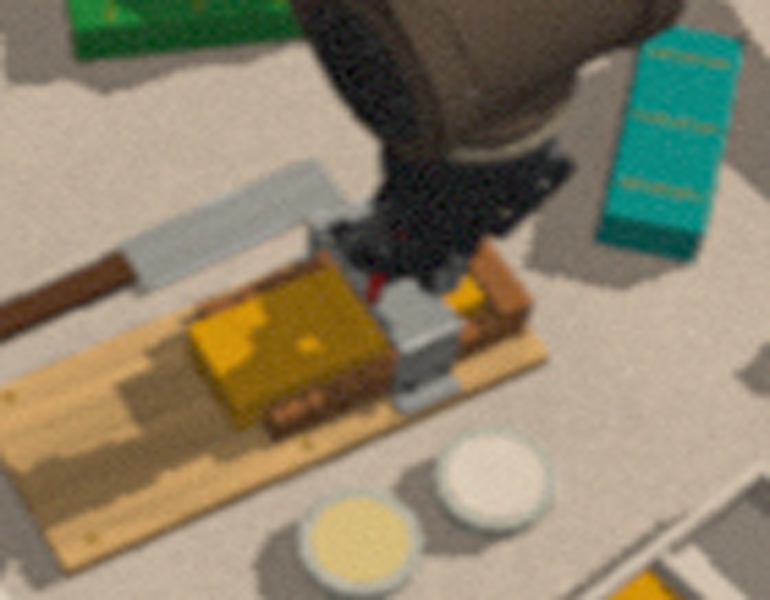

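Call:
arm_command(series="4 0 0 0; 4 0 0 0; 0 0 0 0")

```text
time: 34.15
tcp_pos: [621.8, 32.6, 97.4]
orientation: [[-0.162, -0.987, 0.0], [-0.987, 0.162, -0.0], [0.0, -0.0, -1.0]]
ft_force: [0.3, 0.6, 0.1]
gripper_width: 0.4
```

Call:
arm_command(series="3 0 0 0; 0 0 0 0")

```text
time: 34.4
tcp_pos: [621.2, 29.9, 97.2]
orientation: [[-0.162, -0.987, -0.0], [-0.987, 0.162, -0.0], [0.0, 0.0, -1.0]]
ft_force: [0.5, 0.5, 0.6]
gripper_width: -0.0
```

Call:
arm_command(series="2 0.4 0 0; 0 0 0 0")

```text
time: 34.65
tcp_pos: [620.5, 28.1, 97.2]
orientation: [[-0.161, -0.987, 0.0], [-0.987, 0.161, -0.0], [0.0, -0.0, -1.0]]
ft_force: [0.2, 0.2, -0.1]
gripper_width: 0.0
```

Call:
arm_command(series="2 0.5 0 0; 0 0 0 0")

```text
time: 34.9
tcp_pos: [619.8, 26.3, 97.2]
orientation: [[-0.162, -0.987, 0.0], [-0.987, 0.162, 0.0], [-0.0, -0.0, -1.0]]
ft_force: [0.6, 1.0, -0.0]
gripper_width: 0.4
```

Call:
arm_command(series="2 0.6 0 0; 0 0 0 0")

```text
time: 35.15
tcp_pos: [619.0, 24.5, 97.3]
orientation: [[-0.161, -0.987, 0.001], [-0.987, 0.161, 0.0], [-0.0, -0.001, -1.0]]
ft_force: [2.0, 2.3, 0.0]
gripper_width: -0.0
```

Call:
arm_command(series="2 0.7 0 0; 0 0 0 0")

```text
time: 35.4
tcp_pos: [617.8, 22.5, 97.2]
orientation: [[-0.162, -0.987, 0.0], [-0.987, 0.162, -0.0], [0.0, -0.0, -1.0]]
ft_force: [1.7, 2.1, -0.2]
gripper_width: 0.3
```

Call:
arm_command(series="2 0.8 0 0; 0 0 0 0")

```text
time: 35.65
tcp_pos: [616.7, 20.6, 97.2]
orientation: [[-0.162, -0.987, 0.0], [-0.987, 0.162, -0.0], [0.0, -0.0, -1.0]]
ft_force: [2.5, 2.4, 0.7]
gripper_width: 0.4
```

```bash
python3 - <<'E'
from h import *
s=r.get_state();print(s['tcp_pos'],s['ft_force'])
im=r.grab_frame('wrist');cv2.imwrite('pics/w22.png',im)
E
```

```text
[616.65272611  20.64345214  97.21148319] [2.4726435  2.42552846 0.69098146]
```

View pics/w22.png

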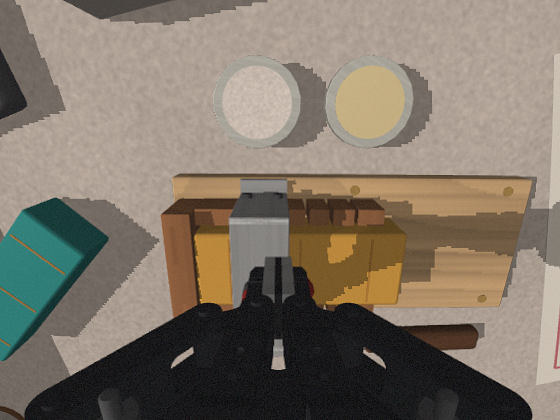

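The screw turns freely here, so the earlier resistance was the gripper's knuckles rubbing on the hub and wings. From now on I'll keep the jaw axis tangential so the knuckles stay clear, and let the tool turn along with the stroke. First I lift and unwind the wrist.

Call:
arm_command(series="-4 0 -10 0; 0 0 -40 0; 0 0 0 -10.5; 0 0 0 -10.5; 0 0 0 -10.5; 0 0 0 -10.5; 0 0 0 -10.5; 0 0 0 -10.5; 0 0 0 -10.5; 0 0 0 -10.5")

```text
time: 36.95
tcp_pos: [617.1, 24.6, 147.7]
orientation: [[0.966, -0.258, -0.001], [-0.258, -0.966, -0.001], [-0.0, 0.001, -1.0]]
ft_force: [-0.0, 0.1, -0.0]
gripper_width: 0.3
```

Call:
arm_command(series="0 0 0 -10.5; 0 0 0 -10.5; 0 0 0 -10.5; 0 0 0 -10.5; 0 0 0 -10.5; 0 0 0 -10.5; 0 0 0 -10.5; 0 0 0 -10.5; 0 0 0 0")

```text
time: 38.08
tcp_pos: [617.2, 24.6, 147.6]
orientation: [[0.364, 0.931, -0.0], [0.931, -0.364, -0.0], [-0.0, -0.0, -1.0]]
ft_force: [0.2, 0.1, 0.5]
gripper_width: -0.1
```

```bash
python3 - <<'E'
from h import *
s=r.get_state();print(s['tcp_pos'],s['ft_force'],s['joints'])
im=r.grab_frame('wrist');cv2.imwrite('pics/w23.png',im)
R=s['orientation'];A=np.array([592.2,36.5,0]);
x=R[:,0];print('tool x ang',np.degrees(np.arctan2(x[1],x[0])))
E
```

```text
[617.15972314  24.57108386 147.63199714] [0.17098797 0.09021482 0.47271228] [-3.83424535e+00  3.18417748e+01  9.46847564e+01 -3.03637653e-02
  5.34873489e+01 -7.24585139e+01]
tool x ang 68.64233931937972
```

View pics/w23.png

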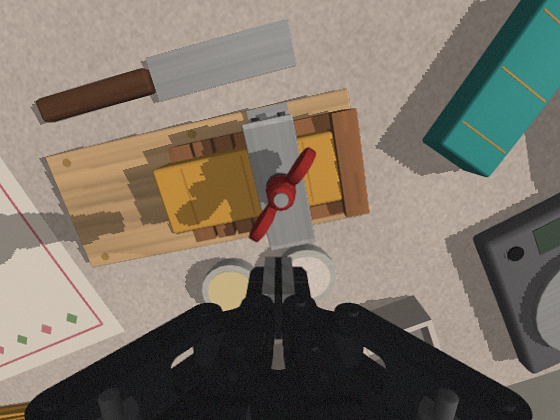

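```bash
python3 - <<'E'
from h import *
A=np.array([592.2,36.5,0]);s=r.get_state()
P=onz('wrist',[(254,240),(311,151)],112,s);d=P[1]-P[0];print(P.round(1),np.degrees(np.arctan2(d[1],d[0])),np.linalg.norm(d),P.mean(0))
o,d=ray('wrist',[(281,200)],s);d=d[0];M=np.c_[d,[0,0,-1.]];k=np.linalg.lstsq(M,A-o,rcond=None)[0];print(k[1],np.linalg.norm(o+d*k[0]-A-[0,0,k[1]]))
im=cv2.imread('pics/w23.png')[130:260,210:360];cv2.imwrite('pics/w23c.png',cv2.resize(im,None,fx=4,fy=4,interpolation=2))
R=s['orientation']
for ph in(150,155,160): 
    g=A[:2]+31*np.array([np.cos(np.radians(ph)),np.sin(np.radians(ph))]);e=np.r_[g-s['tcp_pos'][:2],0];print(ph,R.T@e)
E
```

```text
[[612.6   8.9 112. ]
 [570.6  65.  112. ]] 126.90650160250789 70.07082860298843 [591.59467153  36.96441819 112.        ]
115.39615905369936 0.05609877043133256
150 [ 6.48873684e+00 -5.82716778e+01 -1.49588190e-03]
155 [ 3.79906547e+00 -5.85535588e+01 -3.90268040e-04]
160 [ 1.09506155e+00 -5.85999470e+01  7.16528245e-04]
```

View pics/w23c.png

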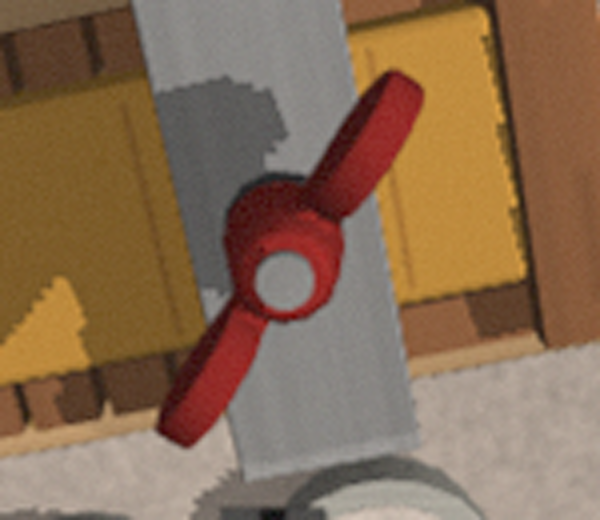

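Call:
arm_command(series="0 -30 0 0; -5 -28 0 0; 0 0 25 0; 0 0 20 0; 0 0 9 0; 0 0 0 0")

```text
time: 38.88
tcp_pos: [561.4, 41.0, 93.0]
orientation: [[0.365, 0.931, -0.001], [0.931, -0.365, -0.0], [-0.0, -0.001, -1.0]]
ft_force: [-0.2, -0.1, 0.1]
gripper_width: -0.1
```

Call:
arm_command(series="3 0 0 0; 2 0 0 0; 0 0 0 0")

```text
time: 39.25
tcp_pos: [563.3, 45.6, 93.5]
orientation: [[0.363, 0.932, 0.0], [0.932, -0.363, -0.0], [-0.0, 0.0, -1.0]]
ft_force: [-2.0, -3.2, 0.4]
gripper_width: -0.0
```

```bash
cat > look.py <<'E'
from h import *
import sys
A=np.array([592.2,36.5,0]);s=r.get_state()
q=s['tcp_pos'][:2]-A[:2];print('tcp',s['tcp_pos'].round(1),'phi',np.degrees(np.arctan2(q[1],q[0])).round(1),'r',np.linalg.norm(q).round(1),'F',s['ft_force'].round(1))
im=r.grab_frame('wrist');n='pics/'+sys.argv[1]+'.png';cv2.imwrite(n,im)
E
python3 look.py w24
```

```text
tcp [563.3  45.6  93.5] phi 162.4 r 30.3 F [-2.  -3.2  0.4]
```

View pics/w24.png

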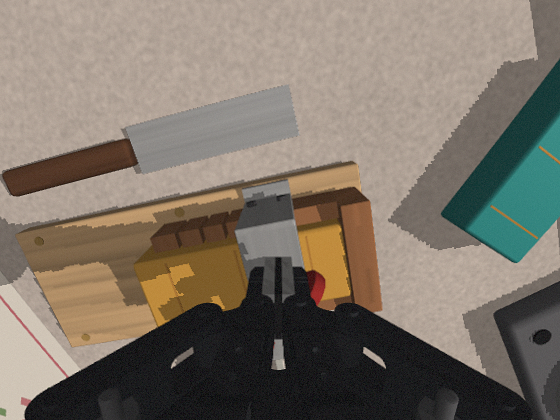

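Call:
arm_command(series="2.6 0.1 0 5; 0 0 0 0")

```text
time: 39.55
tcp_pos: [564.2, 48.1, 93.4]
orientation: [[0.442, 0.897, -0.0], [0.897, -0.442, -0.0], [-0.0, 0.0, -1.0]]
ft_force: [-1.6, -4.1, 2.8]
gripper_width: -0.2
```

Call:
arm_command(series="2.6 0.1 0 5; 0 0 0 0")

```text
time: 39.8
tcp_pos: [565.4, 50.4, 93.3]
orientation: [[0.518, 0.856, -0.0], [0.856, -0.518, -0.0], [-0.0, -0.0, -1.0]]
ft_force: [-2.9, -1.6, 3.0]
gripper_width: 0.3
```

Call:
arm_command(series="2.6 0.1 0 5; 0 0 0 0")

```text
time: 40.05
tcp_pos: [566.8, 52.6, 93.2]
orientation: [[0.589, 0.808, -0.0], [0.808, -0.589, -0.0], [-0.0, -0.0, -1.0]]
ft_force: [-2.8, -1.8, 2.5]
gripper_width: -0.2
```

Call:
arm_command(series="2.6 0.1 0 5; 0 0 0 0")

```text
time: 40.3
tcp_pos: [568.4, 54.7, 93.2]
orientation: [[0.657, 0.754, -0.0], [0.754, -0.657, 0.0], [-0.0, -0.0, -1.0]]
ft_force: [-4.1, -1.3, 3.7]
gripper_width: 0.1
```

```bash
python3 look.py w25
```

```text
tcp [568.4  54.7  93.2] phi 142.6 r 29.9 F [-4.1 -1.3  3.7]
```

View pics/w25.png

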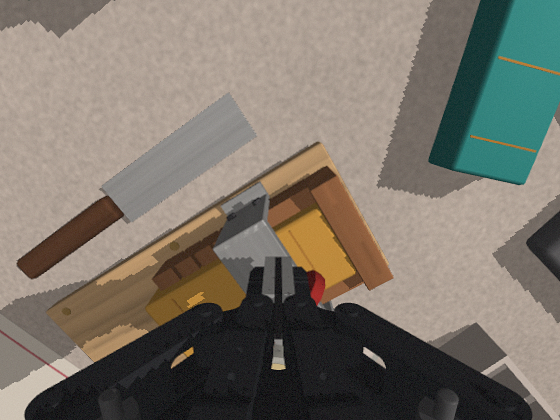

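Call:
arm_command(series="0 0 -2.5 0; 2.6 0.1 0 5; 0 0 0 0")

```text
time: 40.72
tcp_pos: [570.0, 56.5, 95.4]
orientation: [[0.721, 0.692, -0.001], [0.692, -0.721, -0.0], [-0.001, -0.001, -1.0]]
ft_force: [-4.2, -0.9, -1.2]
gripper_width: 0.0
```

Call:
arm_command(series="5.2 0.4 0 10; 0 0 0 0")

```text
time: 40.98
tcp_pos: [574.2, 59.9, 95.4]
orientation: [[0.83, 0.558, -0.001], [0.558, -0.83, 0.0], [-0.001, -0.0, -1.0]]
ft_force: [-4.6, -0.2, -0.6]
gripper_width: -0.1
```

Call:
arm_command(series="5.2 0.4 0 10; 0 0 0 0")

```text
time: 41.22
tcp_pos: [578.7, 62.5, 95.4]
orientation: [[0.914, 0.406, -0.001], [0.406, -0.914, 0.0], [-0.001, -0.0, -1.0]]
ft_force: [-4.0, 1.1, -1.3]
gripper_width: 0.5
```

Call:
arm_command(series="5.2 0.4 0 10; 0 0 0 0")

```text
time: 41.48
tcp_pos: [583.6, 64.3, 95.4]
orientation: [[0.971, 0.241, -0.001], [0.241, -0.971, 0.0], [-0.001, -0.001, -1.0]]
ft_force: [-5.7, 1.2, -1.4]
gripper_width: 0.0
```

Call:
arm_command(series="5.2 0.4 0 10; 0 0 0 0")

```text
time: 41.72
tcp_pos: [588.7, 65.2, 95.4]
orientation: [[0.998, 0.068, -0.001], [0.068, -0.998, 0.0], [-0.001, -0.0, -1.0]]
ft_force: [-3.7, 2.4, -1.8]
gripper_width: -0.2
```

Call:
arm_command(series="5.2 0.4 0 10; 0 0 0 0")

```text
time: 41.98
tcp_pos: [593.9, 65.2, 95.3]
orientation: [[0.994, -0.106, -0.001], [-0.106, -0.994, 0.001], [-0.001, -0.0, -1.0]]
ft_force: [-5.5, 3.5, -2.7]
gripper_width: -0.1
```

```bash
python3 look.py w26
```

```text
tcp [593.9  65.2  95.3] phi 86.7 r 28.8 F [-5.5  3.5 -2.7]
```

View pics/w26.png

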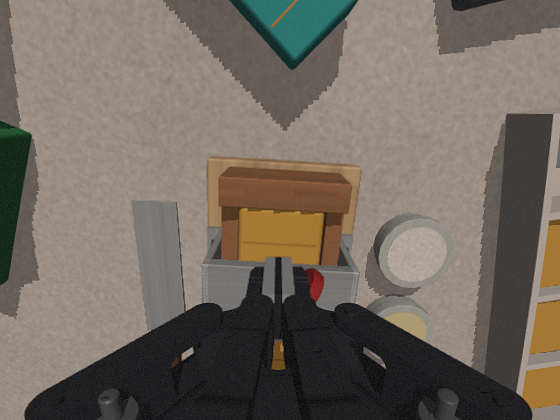

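Call:
arm_command(series="5.2 0.1 0 10; 0 0 0 0")

```text
time: 42.28
tcp_pos: [598.9, 64.6, 95.3]
orientation: [[0.961, -0.277, -0.001], [-0.277, -0.961, 0.001], [-0.002, -0.0, -1.0]]
ft_force: [-5.7, 3.0, -0.6]
gripper_width: -0.1
```

Call:
arm_command(series="5.2 0.1 0 10; 0 0 0 0")

```text
time: 42.52
tcp_pos: [603.7, 63.1, 95.2]
orientation: [[0.898, -0.44, -0.002], [-0.44, -0.898, 0.001], [-0.002, 0.0, -1.0]]
ft_force: [-6.0, 3.1, -2.0]
gripper_width: -0.0
```

Call:
arm_command(series="5.2 0.3 0 10; 0 0 0 0")

```text
time: 42.78
tcp_pos: [608.3, 60.6, 95.3]
orientation: [[0.808, -0.589, -0.001], [-0.589, -0.808, 0.001], [-0.002, 0.0, -1.0]]
ft_force: [-5.4, 5.4, -1.7]
gripper_width: -0.1
```

Call:
arm_command(series="5.2 0.3 0 10; 0 0 0 0")

```text
time: 43.02
tcp_pos: [612.4, 57.5, 95.3]
orientation: [[0.693, -0.721, -0.001], [-0.721, -0.693, 0.001], [-0.002, 0.0, -1.0]]
ft_force: [-4.9, 5.9, -1.8]
gripper_width: 0.2
```

```bash
python3 look.py w27
```

```text
tcp [612.4  57.5  95.3] phi 46.0 r 29.1 F [-4.9  5.9 -1.8]
```

View pics/w27.png

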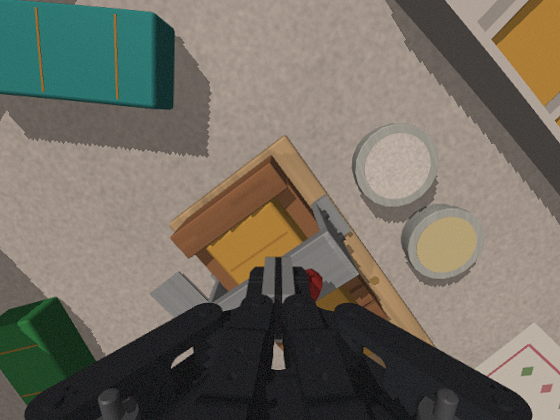

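Call:
arm_command(series="-5 -0.5 0 -10; -5 -0.5 0 -10; -5 -0.5 0 -10; -5 -0.5 0 -10; -5 -0.5 0 -10; -5 -0.5 0 -10; -5 -0.5 0 -10; -5 -0.5 0 -10; 0 0 0 0")

```text
time: 44.2
tcp_pos: [577.8, 67.4, 96.0]
orientation: [[0.83, 0.558, 0.001], [0.558, -0.83, -0.0], [0.001, 0.001, -1.0]]
ft_force: [-3.6, 0.7, 0.6]
gripper_width: 0.1
```

```bash
python3 look.py w28
```

```text
tcp [577.8  67.4  96. ] phi 115.1 r 34.1 F [-3.6  0.7  0.6]
```

View pics/w28.png

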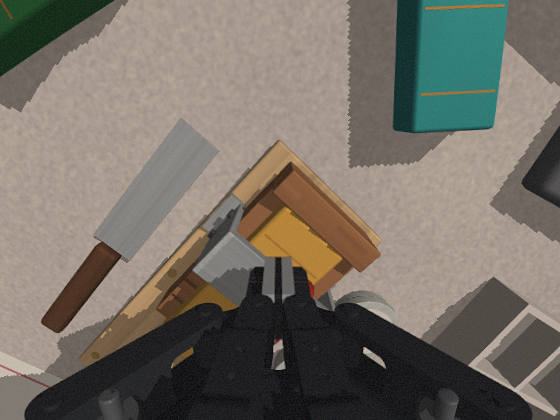

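Call:
arm_command(series="-3 -0.2 0 -6; -3 -0.2 0 -6; -3 -0.2 0 -6; -3 -0.2 0 -6; 0 0 0 0")

```text
time: 44.88
tcp_pos: [568.7, 60.0, 95.9]
orientation: [[0.536, 0.844, 0.001], [0.844, -0.536, -0.0], [0.001, 0.001, -1.0]]
ft_force: [-0.8, 0.7, 0.9]
gripper_width: 0.4
```

Call:
arm_command(series="-3 -0.2 0 -6; -3 -0.2 0 -6; -3 -0.2 0 -6; -3 -0.2 0 -6; 0 0 0 0")

```text
time: 45.5
tcp_pos: [563.3, 49.3, 95.8]
orientation: [[0.148, 0.989, 0.001], [0.989, -0.148, -0.0], [0.0, 0.001, -1.0]]
ft_force: [-0.4, 1.5, 0.3]
gripper_width: 0.2
```

Call:
arm_command(series="-4 0 0 0; 0 0 -30 0; 0 0 -40 0; 0 30 -40 0; 0 0 0 0")

```text
time: 46.12
tcp_pos: [594.4, 40.8, 208.6]
orientation: [[0.147, 0.989, 0.007], [0.989, -0.147, -0.0], [0.001, 0.007, -1.0]]
ft_force: [-0.4, 0.2, -1.0]
gripper_width: -0.0
```

```bash
python3 look.py w29
```

```text
tcp [594.4  40.8 208.6] phi 63.0 r 4.8 F [-0.4  0.2 -1. ]
```

View pics/w29.png

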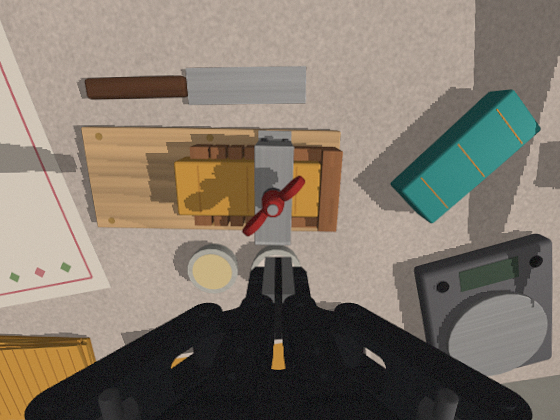

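```bash
python3 - <<'E'
from h import *
A=np.array([592.2,36.5,0]);s=r.get_state()
P=onz('wrist',[(246,233),(301,180)],112,s);d=P[1]-P[0];print(P.round(1),np.degrees(np.arctan2(d[1],d[0])),np.linalg.norm(d))
im=cv2.imread('pics/w29.png')[110:250,60:360];cv2.imwrite('pics/w29c.png',cv2.resize(im,None,fx=2.66,fy=2.66,interpolation=2))
C=np.array([580.5,-33.5,0]);u=np.array([.1616,.987,0]);v=np.array([.987,-.1616,0])
for n,px,z in(('rear',(176,188),58),('wall',(192,150),48),('board',(83,127),18),('stop',(322,190),60)):
    q=onz('wrist',[px],z,s)[0]-C;print(n,q@v,q@u)
E
```

```text
[[608.3  10.4 112. ]
 [568.2  64.2 112. ]] 126.68781683674197 67.07184664174137
rear -6.371787574336527 -29.149750057402922
wall -43.96588672071154 -12.782497422489339
board -64.6153385679709 -141.24835390623122
stop -7.126384536514827 120.31095485550928
```

View pics/w29c.png

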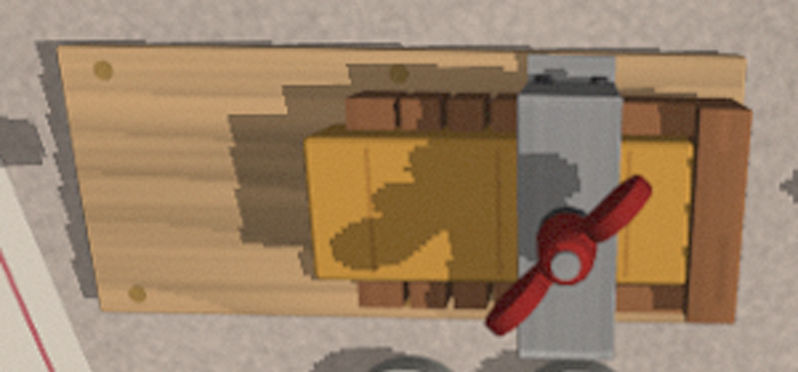

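```bash
python3 - <<'E'
from rig import r
s=r.get_state();print(s['time'],s['ft_force']);print(r.sign_off())
E
```

```text
46.175 [ 0.18475348  0.57062297 -0.07671229]
the job is handed in; nothing more can be done
None
```

I pushed the bar home against the end stop, then turned the wing screw down clockwise until its pad held the bar. I handed the job in at 46 s, with the gripper clear above everything.

**Bar:** It stopped with a firm 23 N push. Its rear end measured at cutter y = -29 to -30 mm, against -30 mm for fully home. The last picture shows no gap at the stop.

**Screw:** The resistance rose from about 2–3 N to 8 N, with one peak of 32 N. When let go, the wing returned to the same angle each time (126.9°, then 126.7°), which I take as a pad pressed on the bar. My count of the turns puts it at a reading of about 10, just past the 9.4 where the pad meets the bar.

**What went wrong or did not fit:**
- **Fingertip height:** The closed fingertips sat about 40 mm higher than I had taken from the description. My first push therefore passed over the bar without touching it.
- **Slip on the wing:** For the same reason the finger once rode up on the wing and turned it back about 12°. I then went in deeper.
- **Spring-back:** It was much larger than "a little", about 115–140° of turn. For a while I took the resistance for the gripper rubbing on the hub.
- **Turn count and height:** The count relies on tracking the wing by eye through the slip. My measurements of the hub's drop (about 7–8 mm) were too rough to confirm it.

The knife and tins looked unmoved in the last wrist view. I did not measure the other things on the table.

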